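# Open the pressure extractor and set the soil core under the fall cone

## Robot

A 7-joint arm with a two-finger parallel gripper is mounted at the origin on a cart in front of the work surface, level with it; the furniture and walls round the work are solid. World frame = base frame: x ahead of the robot, y to its left, z up, the work surface at z = 0. Lengths are in m, angles in degrees, forces in N, time in s.
With the tool pointing down it reaches from about 0.425 to 0.875 m from the base axis. Payload 4.7 kg.
Tool frame: the origin (TCP) lies between the finger pads; the fingertips stand env.finger_overhang ahead of it and the grasp point (between the pads) lies 5 mm behind it (env.finger_overhang is the distance from the TCP to the fingertips, in m); z points along the fingers, y is the line along which they close (so a half turn about z gives the same grasp; the last joint's range is limited). The gripper opens to 87 mm and grips with 3 to 60 N. Pads are 19 mm wide; open, the fingers measure 117 mm over their backs; the gripper's body (75 mm by 190 mm) begins 51 mm behind the grasp point.
Start: joints at [75.865, 18.392, -4.016, 83.108, 1.295, 78.541, -3.26], TCP at [0.168, -0.628, 0.206] pointing down, gripper open.
Joint ranges: [-163.93, 163.93], [-17.29, 119.83], [-79.2, 71.16], [3.27, 140.29], [-89.18, 269.18], [5.43, 117.66], [-154.24, 154.24]. Speed limits (degrees/s): [147.25, 147.25, 180, 180, 180, 180, 180].

## Interface

Orientations are given as [roll, pitch, yaw] about the fixed x, y, z axes, in that order (R = Rz(yaw) Ry(pitch) Rx(roll)).
In Python, from cell import telemetry, eyes, env, models gives the robot as it stands. The module is installed in compiled form; this text tells all that it offers.
- The arm moves only by the tool drive_tool, never from a script. Its arguments are lists of equal length, an entry for each row: "angular": the turn, a rotation vector about the tool's x, y, z in rad, a list of three; "delta_pos": the shift along the tool's x, y, z in cm, a list of three; "gripper": the finger opening in cm, from 0 to 8.7. A call has 1 to 20 rows; each row shifts and turns the commanded pose from where the row before left it, along the tool's axes as they then stand; what a row does not reach is not made up. A row lasts 1/10 s, in which the tool goes at most 50 mm and 8.59 degrees, less where a joint would pass 70% of its speed; a pose out of reach is approached as far as the arm can. A call with a gripper value outside its range is refused whole. The fingers move at their own pace and stop on an object; "squeeze" is the grip in N (left out, the last holds). Time passes only in rows, so rows that do not move let the fingers close. It gives the time, the measured TCP pose, the force, the opening and the grip force at its end, in the units of the state.
- telemetry.get_obs(): the state, without advancing time (a new reading comes with each control period).
- eyes.read_camera(name): name is "scene" or "top"; returns a dict with "pixels" (480x640x3 uint8, red, green, blue), "mtx" (3x3 intrinsics, pixels), "D" ([k1, k2, p1, p2, k3] as OpenCV has them; the pictures are not rectified), "origin" and "orientation" of the camera in the world. Camera axes: x right, y down, z forward; pixel columns grow to the right and rows downward; lengths in m; the calibration is good to about 2 mm. A picture is of the moment at which its call begins. There is no depth.
- env.sign_off(): hands the job in; it is judged then, once.
Trained networks look in a picture, given as the dict that the camera call returned (one of the last four; its "shot" number tells which), for a name from the list of things; names that differ only in an ending like _2 or _b are one class to them, and where a whole thing is asked for, a point or a joint stands for the part that bears it (a point fixed in the world has none). Each returns a list of dicts, best first, with "p" (0 to 1); they miss things now and then, are a little off and sometimes report something else, mostly with a low value. They report only what shows in the picture. A call takes as long as a camera call.
- models.search_frame(picture, target): "centre" ([column, row] in pixels, amid what is visible of it).
- models.cut_out(picture, target): "pixels" (480x640 bool, what is visible of it) and "centre" ([column, row] in pixels, amid what is visible of it).
The state is a dict: "time_s": time; "qpos": joint angles; "joint_velocities": joint speeds; "effort": joint torques, N m; "tool_pos": TCP position; "tool_rot": TCP orientation; "force": force on the tool from outside, world axes, zero at the start; "wrist_torque": the same for the moment, N m; "grip_width": finger opening in m; "grasp_force": force on a finger pad.
Only numpy, scipy, OpenCV 4.12 (cv2) and the standard library are available. Lean on these libraries where they do the work, as an engineer would, in place of code of your own. Each camera call takes 0.05 s, during which the arm holds its last target. There are 200 camera calls.

## Task

Release the two thumbscrews of the pressure extractor's lid one after the other by turning each anticlockwise until it springs up, then lift the lid off by its handle and lay it flat on the bench, handle up. Lift the steel-ringed soil core out and stand it on the bench to change your grip, because the cone leaves no room for a hand above it; then take it again from the side and stand it centred on the penetrometer's round platform under the cone. Keep the core upright all the time, do not touch the cone, and leave the tin, the brush and the wash bottle where they are.

Things in the scene. Friction and masses are not known exactly. Their poses are not given: they have to be found in the camera images.
- extractor: Pressure plate extractor, fixed: round open grey metal vessel, outer diameter 134 (foot 148), inner 124, rim 86 above the bench, inner floor (white ceramic) 20 above it. Origin: centre of its underside, z up. At y = +86 and -86 mm a 36 x 42 x 6 lug level with the rim has a slot in which a thumbscrew's cross bar locks. A brass barb sticks out low at -x to 92 mm, a gauge at +x to 106 mm.
- lid: Steel-grey lid, 0.42 kg: disc of diameter 140, 10 thick, two ears along y (220 tip to tip) with the thumbscrews. Origin: centre of the face that lies on the vessel's rim, z up, axes as the extractor's when shut. Spigot (diameter 121) 6 mm below the face; released bars reach 4 below it: lift 15 mm to free. Flat on the bench its origin is 6 mm up. It cannot come off while a screw is locked.
- lid_handle (a point): Middle of the lid's black bridge handle, 40 mm above the lid's origin: a bar 84 mm long along the lid's x axis, 12 mm wide (y), 12 mm high, with 24 mm free below it; its two legs stand 32 mm either side of the middle.
- head_a (a point): Centre of thumbscrew a's round knurled steel head (diameter 26, 16 mm high, this point 8 mm below its top) on the lid's +y ear, 86 mm from the lid's centre and 19 mm above the lid's origin while locked. z up; turns with the screw.
- head_b (a point): Centre of thumbscrew b's head, the same as a, on the lid's -y ear.
- screw_a (a joint): Turn of thumbscrew a, rad, growing anticlockwise seen from above: 0 to 0.3 at the start (locked), stop at 1.5. Somewhere between 1.2 and 1.4 the cross bar comes into line with the slot; turn to the stop to be sure. Friction torque about 0.05 N m.
- screw_b (a joint): Turn of thumbscrew b, as for a.
- lift_a (a joint): Spring lift of thumbscrew a, m: 0 locked, 0.007 when released. A 3 to 6 N spring lifts the head by itself once the bar is free and the head is let go; it then cannot turn back.
- lift_b (a joint): Spring lift of thumbscrew b, as for a.
- core: Soil core in a steel ring: cylinder of diameter 54, height 50 mm, 0.24 kg. Origin: centre of its underside, z along its axis, up. It starts standing on the ceramic floor in the vessel, within 10 mm of the centre, top 16 mm below the rim, so it can be taken there only from straight above. The bench left of the extractor is free to put things down (world x 0.38 to 0.64, y 0.21 to 0.44 m).
- penetrometer: Fall cone penetrometer, fixed. Origin on the bench straight below the cone's tip; x points from the open front to the column. Base plate x -55 to 105 mm, 130 wide, top 18 above the bench; column of diameter 20 at x = 85. Over the platform hangs a head 46 x 44 with a dial in front (out to x = -40), underside 207 above the bench.
- platform (a point): Centre of the top of the penetrometer's round aluminium platform (diameter 68), 24 mm above the bench, straight below the cone. A fine dark circle marks it.
- cone: Steel cone under the penetrometer's head, tip down. Origin at the tip, 119 mm above the bench, that is 45 mm above the top of a core standing on the platform. It widens to diameter 21 at 38 mm above the tip; above it a thin shaft of diameter 8.
- tin: Bystander: closed aluminium tin, diameter 64, 42 mm high. Origin at the centre of its underside.
- brush: Bystander: flat brush with wooden handle, 232 mm long along its y axis, 55 wide, 17 high. Origin at the centre of its underside.
- bottle: Bystander: white wash bottle with bent spout, 55 x 68 mm, 181 mm high. Origin at the centre of its underside.

How it is judged:
By the outcome, as a careful person would: the job done as asked, in the order asked, and still so for the second after the job is handed in, with the robot touching nothing.
It also fails if it takes over 72 s, if anything falls off the work surface, if the arm or the gripper's body presses on something with over 40 N, if the wrist force passes 120 N, or if a joint passes its speed limit or range.

## Working session

There is one attempt and no reset: what is moved stays moved. The work goes in short steps, Python scripts to look and compute and a tool call to move; the robot and the scene stay as the last step left them, time stands still between calls to the robot, and variables do not carry over. Pictures are saved under pics/ and viewed, at most 10 in all, crops included, and the job is handed in when it is done.

Besides the shell and the picture viewer there is one more tool, called after "Call:" as name(argument=value, ...) on one line, values as JSON. drive_tool: Moves the arm, as the interface text tells. Its arguments: {"type":"object","properties":{"angular":{"type":"array","items":{"type":"array","items":{"type":"number"}}},"delta_pos":{"type":"array","items":{"type":"array","items":{"type":"number"}}},"gripper":{"type":"array","items":{"type":"number"}},"squeeze":{"type":"number"}},"required":["angular","delta_pos","gripper"]}

```bash
mkdir -p pics; cat > h.py <<'E'
import numpy as np, cv2
from scipy.spatial.transform import Rotation as R
from cell import telemetry, eyes, env, models
def camR(c):
    o=np.array(c["orientation"],float)
    return o if o.shape==(3,3) else R.from_euler('xyz',o,degrees=True).as_matrix()
def ray(c,px):
    u=cv2.undistortPoints(np.array([[px]],float),np.array(c["mtx"]),np.array(c["D"],float))[0,0]
    return np.array(c["origin"]),camR(c)@np.array([u[0],u[1],1])
def atz(c,px,z):
    o,d=ray(c,px); return o+d*(z-o[2])/d[2]
def proj(c,P):
    Rm=camR(c); rv=cv2.Rodrigues(Rm.T)[0]; t=-Rm.T@np.array(c["origin"])
    return cv2.projectPoints(np.array(P,float).reshape(-1,3),rv,t,np.array(c["mtx"]),np.array(c["D"],float))[0][:,0]
def save(c,n): cv2.imwrite("pics/"+n,c["pixels"][:,:,::-1])
E
python3 - <<'E'
from h import *
print(env.finger_overhang, telemetry.get_obs())
for n in("scene","top"):
    c=eyes.read_camera(n); save(c,n+"0.png"); print(n,c["origin"],c["orientation"])
    for t in["extractor","lid","lid_handle","head_a","penetrometer","platform","cone","tin","brush","bottle","core"]:
        print(t,[(np.round(r["centre"],1).tolist(),round(r["p"],2)) for r in models.search_frame(c,t)[:3]])
E
```

```text
0.014 {'time_s': 0.0, 'qpos': array([75.86675386, 18.44084429, -4.01671522, 83.17490987,  1.29708919,
       78.53972674, -3.26102063]), 'joint_velocities': array([-0.02692797,  0.14309396, -0.01403715, -0.00912387,  0.05426922,
        0.00469713,  0.05073089]), 'effort': array([-3.63234549e-04, -4.91289425e+01, -4.04488603e-01, -3.12534034e+01,
       -6.41851220e-02,  4.36690589e-02,  1.73252138e-04]), 'tool_pos': array([ 0.167386  , -0.62747712,  0.20464141]), 'tool_rot': array([-1.79889883e+02,  7.34915609e-03,  1.49435229e+01]), 'force': array([ 0.1721423 , -0.76462701,  0.68865065]), 'wrist_torque': array([-0.00466819,  0.03107911, -0.0456151 ]), 'grasp_force': 0.0, 'grip_width': 0.08697759006683733}
scene [0.34956216 0.53635492 0.80170662] [-1.36871613e+02 -8.76596135e-02 -1.51212881e+02]
extractor [([348.6, 334.0], 0.73), ([337.4, 330.4], 0.73), ([400.2, 182.2], 0.52)]
lid [([343.7, 298.0], 0.8)]
lid_handle [([343.5, 296.8], 0.91)]
head_a [([336.8, 329.7], 0.62), ([347.9, 258.6], 0.6)]
penetrometer [([401.2, 179.3], 0.7)]
platform [([398.3, 182.2], 0.56)]
cone [([400.7, 180.9], 0.56), ([404.2, 178.6], 0.26), ([335.1, 328.0], 0.16)]
tin [([261.1, 278.7], 0.9)]
brush [([192.3, 351.0], 0.87), ([285.6, 221.6], 0.44)]
bottle [([285.7, 225.2], 0.74)]
core []
top [ 0.45289202 -0.02828412  1.02810907] [-1.67496352e+02 -1.24037638e-01 -8.07796395e+01]
extractor [([274.2, 335.7], 0.69)]
lid [([272.7, 291.3], 0.58)]
lid_handle [([274.4, 294.0], 0.73), ([293.0, 198.7], 0.37)]
head_a [([325.8, 283.0], 0.53), ([224.1, 301.8], 0.51)]
penetrometer [([450.3, 298.3], 0.6)]
platform [([451.8, 301.5], 0.76), ([290.9, 199.9], 0.41)]
cone [([326.1, 283.2], 0.46)]
tin [([295.1, 198.0], 0.76), ([325.2, 280.1], 0.47)]
brush [([193.4, 178.6], 0.63)]
bottle [([368.0, 195.9], 0.73)]
core []
```

View pics/scene0.png

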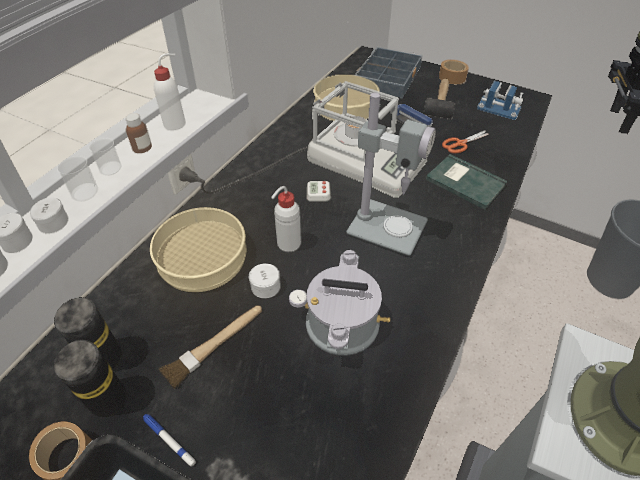

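View pics/top0.png

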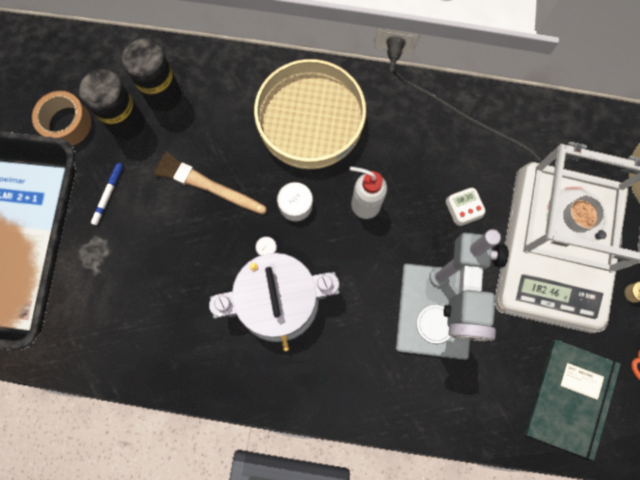

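The scene and top pictures agree on the layout. In the top picture the lid is at (273,295), the heads are at (326,284) and (222,304), and the platform disc is at (434,323). The column foot is near (440,275). The networks' platform point (451,301) is off the disc, so I'll measure that one from the white disc itself.

```bash
python3 - <<'E'
from h import *
cs={n:eyes.read_camera(n) for n in("top","scene")}
for n,c in cs.items():
    for t,z in(("head_a",.105),("lid_handle",.126),("lid",.096),("tin",.042),("bottle",.09)):
        for r in models.cut_out(c,t)[:2]:
            m=r["pixels"]; ys,xs=np.nonzero(m)
            print(n,t,round(r["p"],2),m.sum(),xs.min(),xs.max(),ys.min(),ys.max(),atz(c,r["centre"],z)[:2].round(4), R.identity().magnitude())
    # platform by brightness in window
    w={"top":(405,290,465,355),"scene":(375,208,420,245)}[n]
    g=cv2.cvtColor(c["pixels"],cv2.COLOR_RGB2GRAY); mk=np.zeros_like(g); x0,y0,x1,y1=w; mk[y0:y1,x0:x1]=(g[y0:y1,x0:x1]>200)
    k,l,s,ce=cv2.connectedComponentsWithStats(mk); i=1+s[1:,4].argmax(); 
    cn=max(cv2.findContours((l==i).astype(np.uint8),0,2)[0],key=cv2.contourArea); e=cv2.fitEllipse(cv2.convexHull(cn))
    print("plat",n,s[i],e,atz(c,e[0],.024)[:2].round(4))
a=cs["top"]["pixels"][230:350,190:350];b=cs["top"]["pixels"][230:350,390:510]
im=np.hstack([a,b]); cv2.imwrite("pics/crop1.png",cv2.resize(im,None,fx=2.85,fy=2.85,interpolation=2)[:,:,::-1])
E
```

```text
top head_a 0.8 220 215 230 294 311 [0.5325 0.1413] 0.0
top head_a 0.51 186 317 331 275 290 [ 0.5927 -0.02  ] 0.0
top lid_handle 0.73 6408 210 338 253 336 [0.5574 0.0566] 0.0
top lid_handle 0.54 1618 155 266 152 214 [0.7262 0.2228] 0.0
top lid 0.69 6434 210 339 253 335 [0.5586 0.0651] 0.0
top lid 0.44 9677 395 508 230 359 [ 0.5973 -0.2299] 0.0
top tin 0.74 1016 278 312 183 219 [0.7443 0.0588] 0.0
top bottle 0.67 1149 351 385 168 216 [ 0.7577 -0.0708] 0.0
plat top [417 304  33  39 968] ((433.645751953125, 323.8323059082031), (33.02391815185547, 40.53607940673828), 164.07301330566406) [ 0.5627 -0.223 ]
scene head_a 0.51 203 331 345 323 339 [0.5353 0.1393] 0.0
scene head_a 0.51 148 343 355 250 263 [ 0.5942 -0.0116] 0.0
scene lid_handle 0.84 4353 307 381 251 347 [0.5519 0.0899] 0.0
scene lid_handle 0.64 1579 162 260 306 386 [0.714  0.3031] 0.0
scene lid 0.85 4336 307 381 250 347 [0.5572 0.0743] 0.0
scene tin 0.65 4485 307 382 250 347 [0.573  0.0361] 0.0
scene tin 0.6 854 249 279 264 297 [0.7437 0.0735] 0.0
scene bottle 0.68 1372 272 300 187 251 [ 0.7567 -0.0506] 0.0
plat scene [384 216  27  19 342] ((397.15704345703125, 224.97569274902344), (19.684612274169922, 26.710058212280273), 98.52218627929688) [ 0.5643 -0.2238]
```

View pics/crop1.png

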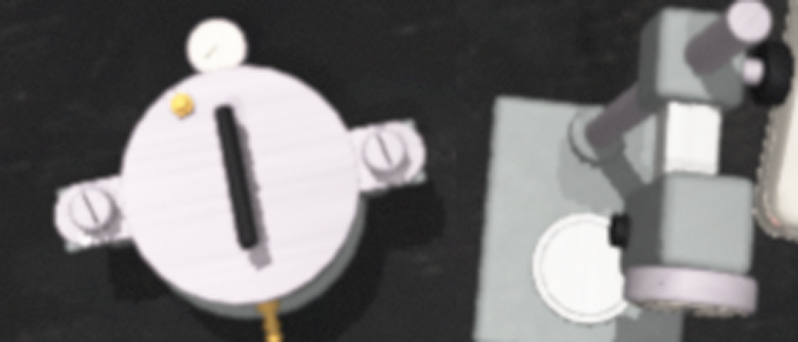

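The crop shows the lid with its heads and handle. The gauge is on the far side (+x) and the barb on the near side, so screw a is the left one. The top camera's view of the platform disc is partly hidden by the penetrometer head. I'll fit the poses by model silhouettes next.

```bash
cat > fit.py <<'E'
from h import *
from scipy.optimize import minimize, least_squares
th=np.linspace(0,2*np.pi,60)
def cyl(x,y,r,z0,z1): return np.array([[x+r*np.cos(t),y+r*np.sin(t),z] for z in(z0,z1) for t in th])
def box(x0,x1,y0,y1,z0,z1): return np.array([[x,y,z] for x in(x0,x1) for y in(y0,y1) for z in(z0,z1)])
def sil(c,parts,p):
    im=np.zeros((480*4,640*4),np.uint8)
    Rm=R.from_euler('z',p[2]).as_matrix()
    for q in parts:
        uv=proj(c,q@Rm.T+[p[0],p[1],0]); h=cv2.convexHull(((uv+.5)*4).astype(np.float32).round().astype(np.int32)); cv2.fillConvexPoly(im,h,255)
    return cv2.resize(im,(640,480),interpolation=cv2.INTER_AREA)/255.
def fit(obs,parts,p0,yaw=True):
    f=lambda p:sum(np.abs(sil(c,parts,np.r_[p,0][:3])-m).sum() for c,m in obs)
    p0=np.array(p0); n=len(p0); S=np.vstack([p0]+[p0+d for d in np.diag([.006,.006,.06][:n])])
    r=minimize(f,p0,method='Nelder-Mead',options=dict(initial_simplex=S,xatol=1e-4,fatol=1)); return r.x,r.fun
E
python3 - <<'E'
from fit import *
cs={n:eyes.read_camera(n) for n in("top","scene")}
lid=[cyl(0,0,.070,.086,.096),box(-.016,.016,-.110,.110,.086,.096),cyl(0,.086,.013,.097,.113),cyl(0,-.086,.013,.097,.113)]
O=[]
for n,c in cs.items():
    m=models.cut_out(c,"lid")[0]["pixels"].astype(float); O.append((c,m))
    p,f=fit(O[-1:],lid,[.5626,.0607,.35]); print(n,p.round(4),np.degrees(p[2]).round(1),f,m.sum())
p,f=fit(O,lid,[.5626,.0607,.35]); print("both",p.round(4),np.degrees(p[2]),f)
for s in(1,-1): print("head",p[0]-s*.086*np.sin(p[2]),p[1]+s*.086*np.cos(p[2]))
# platform: white disc full in scene
c=cs["scene"]; g=cv2.cvtColor(c["pixels"],cv2.COLOR_RGB2GRAY); 
d=[cyl(0,0,.034,.0235,.024)]
mk=np.zeros(g.shape); mk[212:240,378:416]=g[212:240,378:416]>190
print("plat scene",fit([(c,mk)],d,[.5643,-.2238]),mk.sum())
c=cs["top"]; g=cv2.cvtColor(c["pixels"],cv2.COLOR_RGB2GRAY)
mk=np.zeros(g.shape); mk[300:350,410:440]=g[300:350,410:440]>190
w=np.zeros(g.shape);w[:,:440]=1
fun=lambda p:np.abs(sil(c,d,[p[0],p[1],0])*w-mk).sum()
r=minimize(fun,[.563,-.225],method='Nelder-Mead',options=dict(initial_simplex=[[.563,-.225],[.568,-.225],[.563,-.22]],xatol=1e-4)); print("plat top",r.x,r.fun)
crop=lambda u,v:(390+(u-456)/2.85,230+v/2.85)
print("col",atz(c,crop(597,140),.02),"plate left edge",atz(c,crop(498,98),.018),atz(c,crop(475,340),.018))
E
```

```text
top [0.5627 0.0602 0.3608] 20.7 237.83921568627449 6510.0
scene [0.562  0.062  0.3595] 20.6 183.06274509803922 4418.0
both [0.5625 0.0607 0.3622] 20.750968833048812 452.47450980392153
head 0.5320581259459546 0.14110357418276268
head 0.5929989042239986 -0.019738651438702404
plat scene (array([ 0.56431071, -0.2251277 ]), np.float64(85.24705882352941)) 396.0
plat top [ 0.56386414 -0.21211892] 402.19607843137254
col [ 0.64509637 -0.22470052  0.02      ] plate left edge [ 0.66239675 -0.15889345  0.018     ] [ 0.50829438 -0.16449278  0.018     ]
```

```bash
cat > mv.py <<'E'
from h import *
# usage: mv.py x y z [x y z ...] : tool-frame cm for straight legs at present orientation
import sys
o=telemetry.get_obs(); p=o["tool_pos"]; Rm=R.from_euler('xyz',o["tool_rot"],degrees=True).as_matrix()
a=np.array(sys.argv[1:],float).reshape(-1,3)
print(o["time_s"],p.round(4),o["tool_rot"].round(2),o["qpos"].round(1),o["force"].round(1))
for q in a:
    d=Rm.T@(q-p)*100; L=np.linalg.norm(d); n=int(np.ceil(L/4.7)); print("total",d.round(2),"L",L.round(1),"rows",n,"each",(d/max(n,1)).round(2)); p=q
E
python3 mv.py .42 -.15 .22 .532 .141 .17
```

```text
2.0 [ 0.1676 -0.628   0.2058] [180.     0.    14.94] [75.9 18.4 -4.  83.1  1.3 78.5 -3.3] [ 0.1 -0.2  0.1]
total [ 36.71 -39.68  -1.42] L 54.1 rows 12 each [ 3.06 -3.31 -0.12]
total [ 18.33 -25.23   5.  ] L 31.6 rows 7 each [ 2.62 -3.6   0.71]
```

Call:
drive_tool(angular=[[0,0,0],[0,0,0],[0,0,0],[0,0,0],[0,0,0],[0,0,0],[0,0,0],[0,0,0],[0,0,0],[0,0,0],[0,0,0],[0,0,0],[0,0,0]], delta_pos=[[3.06,-3.31,-0.12],[3.06,-3.31,-0.12],[3.06,-3.31,-0.12],[3.06,-3.31,-0.12],[3.06,-3.31,-0.12],[3.06,-3.31,-0.12],[3.06,-3.31,-0.12],[3.06,-3.31,-0.12],[3.06,-3.31,-0.12],[3.06,-3.31,-0.12],[3.06,-3.31,-0.12],[3.06,-3.31,-0.12],[0,0,0]], gripper=[6,6,6,6,6,6,6,6,6,6,6,6,6])

```text
time_s: 3.3
tool_pos: [0.4229, -0.1431, 0.221]
tool_rot: [-180.0, -0.2, 15.6]
force: [-0.8, -0.2, -0.1]
grip_width: 0.0601
grasp_force: 0.0
```

Call:
drive_tool(angular=[[0,0,0],[0,0,0],[0,0,0],[0,0,0],[0,0,0],[0,0,0],[0,0,0],[0,0,-0.13],[0,0,-0.13],[0,0,-0.13],[0,0,-0.13],[0,0,-0.13],[0,0,-0.13],[0,0,0]], delta_pos=[[2.62,-3.6,0.71],[2.62,-3.6,0.71],[2.62,-3.6,0.71],[2.62,-3.6,0.71],[2.62,-3.6,0.71],[2.62,-3.6,0.71],[2.62,-3.6,0.71],[0,0,0],[0,0,0],[0,0,0],[0,0,0],[0,0,0],[0,0,0],[0,0,0]], gripper=[6,6,6,6,6,6,6,6,6,6,6,6,6,6])

```text
time_s: 4.7
tool_pos: [0.5323, 0.1405, 0.1703]
tool_rot: [-180.0, 0.0, 59.6]
force: [0.5, -0.2, -0.2]
grip_width: 0.0599
grasp_force: 0.0
```

```bash
python3 mv.py .532 .141 .1125
```

```text
4.7 [0.5323 0.1405 0.1703] [-1.7999e+02  2.0000e-02  5.9620e+01] [ 33.2  14.9 -58.1  98.7  13.1  73.8 -58.1] [ 0.5 -0.2 -0.2]
total [ 0.03 -0.05  5.78] L 5.8 rows 2 each [ 0.01 -0.02  2.89]
```

Call:
drive_tool(angular=[[0,0,0],[0,0,0],[0,0,0],[0,0,0],[0,0,0],[0,0,0],[0,0,0],[0,0,0],[0,0,0]], delta_pos=[[0,0,2.5],[0,0,2.2],[0,0,0.8],[0,0,0.25],[0,0,0],[0,0,0],[0,0,0],[0,0,0],[0,0,0]], gripper=[6,6,6,6,6,0,0,0,0], squeeze=15)

```text
time_s: 5.6
tool_pos: [0.5324, 0.1412, 0.1133]
tool_rot: [180.0, -0.0, 59.6]
force: [-0.2, 0.4, 1.1]
grip_width: 0.0354
grasp_force: 0.0
```

Call:
drive_tool(angular=[[0,0,0],[0,0,0],[0,0,0],[0,0,0]], delta_pos=[[0,0,0.05],[0,0,0],[0,0,0],[0,0,0]], gripper=[0,0,0,0])

```text
time_s: 6.0
tool_pos: [0.5322, 0.1411, 0.1124]
tool_rot: [-180.0, 0.0, 59.6]
force: [0.2, 1.5, -0.4]
grip_width: 0.0052
grasp_force: 0.0
```

```bash
python3 - <<'E'
from h import *
o=telemetry.get_obs(); print(o["grip_width"],o["force"],o["grasp_force"])
ims=[]
for n,(x,y) in(("top",(160,230)),("scene",(270,260))):
    c=eyes.read_camera(n); ims.append(cv2.resize(c["pixels"][y:y+120,x:x+130],None,fx=3,fy=3,interpolation=2)); print(n,proj(c,[o["tool_pos"],[.532,.141,.113],[.532,.141,.097]]).round(1))
cv2.imwrite("pics/c2.png",np.hstack(ims)[:,:,::-1])
E
```

```text
0.005191237855963253 [ 0.17681798  1.52489833 -0.43594972] 0.0
top [[221.2 302.3]
 [221.2 302.4]
 [222.8 303.5]]
scene [[338.7 327.7]
 [338.9 327.5]
 [338.6 332.5]]
```

View pics/c2.png

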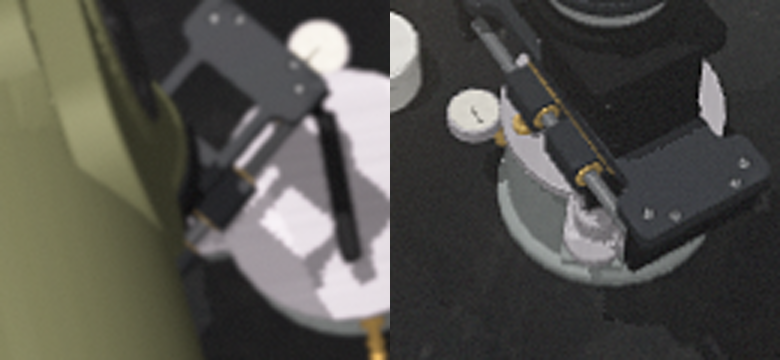

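```bash
python3 - <<'E'
from h import *
c=eyes.read_camera("scene")
cv2.imwrite("pics/c3.png",cv2.resize(c["pixels"][295:355,300:380],None,fx=8,fy=8,interpolation=2)[:,:,::-1])
print(proj(c,[[.532,.141,z] for z in (.13,.12,.11,.1)]).round(1))
E
```

```text
[[339.2 322.1]
 [339.  325.3]
 [338.8 328.5]
 [338.6 331.6]]
```

View pics/c3.png

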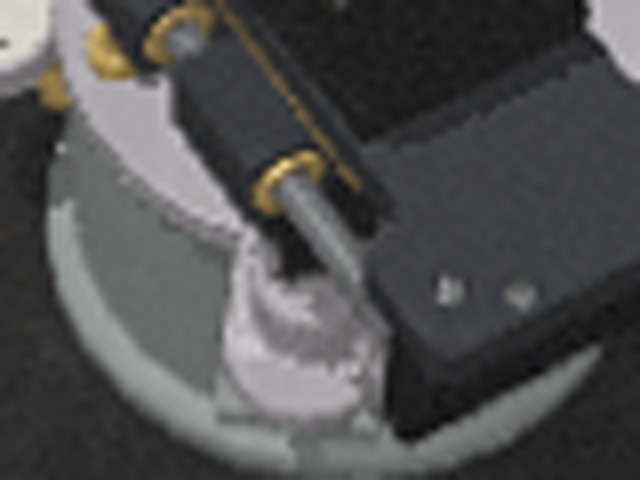

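```bash
python3 - <<'E'
from h import *
o=telemetry.get_obs(); print(o["time_s"],o["grip_width"],o["tool_pos"],o["tool_rot"],o["grasp_force"])
Rm=R.from_euler('xyz',o["tool_rot"],degrees=True).as_matrix();p=o["tool_pos"]
c=eyes.read_camera("scene")
for d in([0,0,.014],[0,0,0],[0,0,-.056],[0,.095,-.056],[0,-.095,-.056],[.0375,.095,-.056],[.0375,-.095,-.056],[-.0375,.095,-.056],[-.0375,-.095,-.056]): print(d,proj(c,p+Rm@d).round(1))
save(c,"full3.png")
cv2.imwrite("pics/c4.png",cv2.resize(c["pixels"][230:370,260:440],None,fx=4,fy=4,interpolation=2)[:,:,::-1])
E
```

```text
6.15 0.0010288915623963993 [0.53214037 0.14116253 0.11239041] [-1.79999831e+02  7.04472019e-03  5.96348851e+01] 0.0
[0, 0, 0.014] [[338.5 332.1]]
[0, 0, 0] [[338.7 327.8]]
[0, 0, -0.056] [[339.7 309.2]]
[0, 0.095, -0.056] [[310.5 270.2]]
[0, -0.095, -0.056] [[373.2 353.7]]
[0.0375, 0.095, -0.056] [[291.5 278.9]]
[0.0375, -0.095, -0.056] [[352.5 365.3]]
[-0.0375, 0.095, -0.056] [[328.9 261.8]]
[-0.0375, -0.095, -0.056] [[393.1 342.5]]
```

View pics/c4.png

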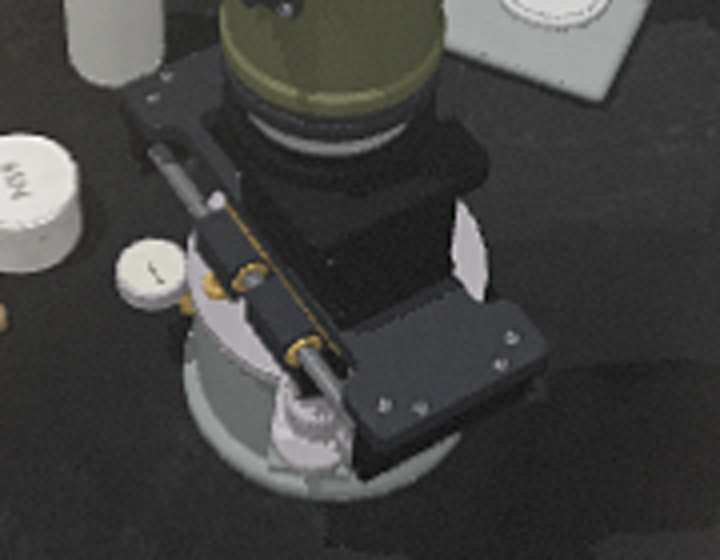

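The fingers closed on nothing, and the gripper looks as if its tips sit just above the head. I'll probe gently downward with force checks.

Call:
drive_tool(angular=[[0,0,0],[0,0,0],[0,0,0]], delta_pos=[[0,0,0.1],[0,0,0.1],[0,0,0]], gripper=[0,0,0], squeeze=15)

```text
time_s: 6.5
tool_pos: [0.532, 0.1411, 0.1102]
tool_rot: [-180.0, 0.0, 59.6]
force: [0.8, -0.1, 0.0]
grip_width: 0.0006
grasp_force: 0.0
```

Call:
drive_tool(angular=[[0,0,0],[0,0,0],[0,0,0]], delta_pos=[[0,0,0.1],[0,0,0.1],[0,0,0]], gripper=[0,0,0])

```text
time_s: 6.8
tool_pos: [0.532, 0.1411, 0.1082]
tool_rot: [-180.0, 0.0, 59.6]
force: [-0.3, 0.2, 0.0]
grip_width: 0.0004
grasp_force: 0.0
```

Call:
drive_tool(angular=[[0,0,0],[0,0,0],[0,0,0]], delta_pos=[[0,0,0.1],[0,0,0.1],[0,0,0.1]], gripper=[0,0,0])

```text
time_s: 7.1
tool_pos: [0.5321, 0.1411, 0.1053]
tool_rot: [-180.0, 0.0, 59.6]
force: [0.5, 0.1, 0.4]
grip_width: 0.0008
grasp_force: 0.0
```

Call:
drive_tool(angular=[[0,0,0],[0,0,0],[0,0,0]], delta_pos=[[0,0,0.1],[0,0,0.1],[0,0,0.1]], gripper=[0,0,0])

```text
time_s: 7.4
tool_pos: [0.5321, 0.1412, 0.1023]
tool_rot: [-180.0, 0.0, 59.6]
force: [-0.9, 0.8, -0.0]
grip_width: 0.0
grasp_force: 0.0
```

```bash
python3 - <<'E'
from h import *
o=telemetry.get_obs(); print(o["time_s"],o["force"],o["wrist_torque"],o["tool_pos"],o["qpos"].round(1))
c=eyes.read_camera("scene")
cv2.imwrite("pics/c5.png",cv2.resize(c["pixels"][270:360,290:390],None,fx=7,fy=6.6,interpolation=2)[:,:,::-1])
E
```

```text
7.4 [-0.939902    0.77610154 -0.04446108] [-0.0486925  -0.08429265  0.02299814] [0.5321299  0.1411838  0.10229729] [ 30.8  19.  -56.3 103.2  17.1  66.9 -61.2]
```

View pics/c5.png

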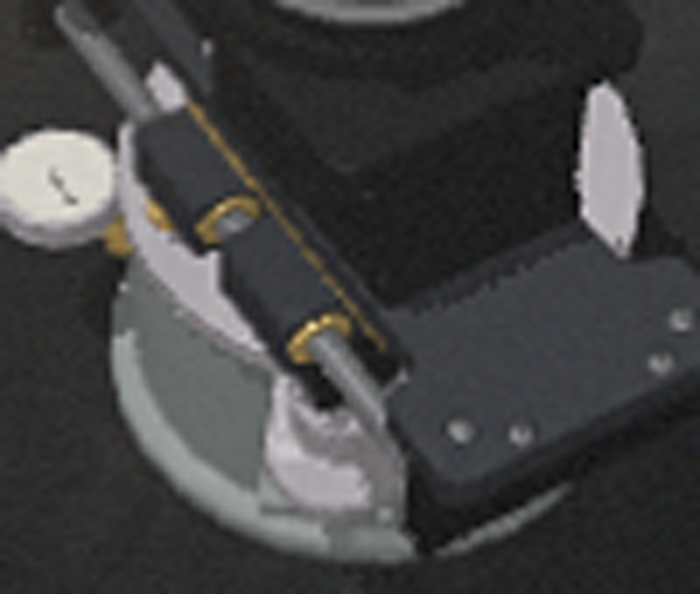

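Call:
drive_tool(angular=[[0,0,0],[0,0,0],[0,0,-0.13],[0,0,-0.13],[0,0,-0.13],[0,0,-0.13],[0,0,-0.13],[0,0,-0.13],[0,0,0]], delta_pos=[[0,0,-4],[0,0,-4],[0,0,0],[0,0,0],[0,0,0],[0,0,0],[0,0,0],[0,0,0],[0,0,0]], gripper=[5,5,5,5,5,5,5,5,5])

```text
time_s: 8.35
tool_pos: [0.5321, 0.1412, 0.1823]
tool_rot: [-180.0, -0.0, 104.3]
force: [-0.1, -0.2, -0.0]
grip_width: 0.0499
grasp_force: 0.0
```

```bash
python3 - <<'E'
from h import *
o=telemetry.get_obs(); print(o["time_s"],o["tool_pos"],o["tool_rot"],o["grip_width"],o["qpos"].round(1))
Rm=R.from_euler('xyz',o["tool_rot"],degrees=True).as_matrix();p=o["tool_pos"]
c=eyes.read_camera("scene")
im=cv2.resize(c["pixels"][200:380,250:450],None,fx=4,fy=3.3,interpolation=2)[:,:,::-1].copy()
w=o["grip_width"]/2
for d in([0,w,.014],[0,-w,.014],[0,0,0],[.0375,.095,-.056],[.0375,-.095,-.056]):
    uv=proj(c,p+Rm@d)[0]; print(d,uv.round(1)); cv2.circle(im,(int((uv[0]-250)*4),int((uv[1]-200)*3.3)),3,(0,0,255),-1)
for q in([.532,.141,.113],[.532,.141,.097]):
    uv=proj(c,q)[0]; cv2.circle(im,(int((uv[0]-250)*4),int((uv[1]-200)*3.3)),3,(0,255,0),-1)
cv2.imwrite("pics/c6.png",im)
E
```

```text
8.35 [0.53210743 0.14117553 0.1823247 ] [-1.79986933e+02 -2.15471586e-02  1.04346662e+02] 0.049880765912309326 [ 39.2  17.3 -66.4  97.6  16.3  75.8 -15.9]
[0, 0.024940382956154663, 0.014] [324.9 306.1]
[0, -0.024940382956154663, 0.014] [354.8 312.4]
[0, 0, 0] [340.  304.3]
[0.0375, 0.095, -0.056] [273.6 289.4]
[0.0375, -0.095, -0.056] [399.9 316. ]
```

View pics/c6.png

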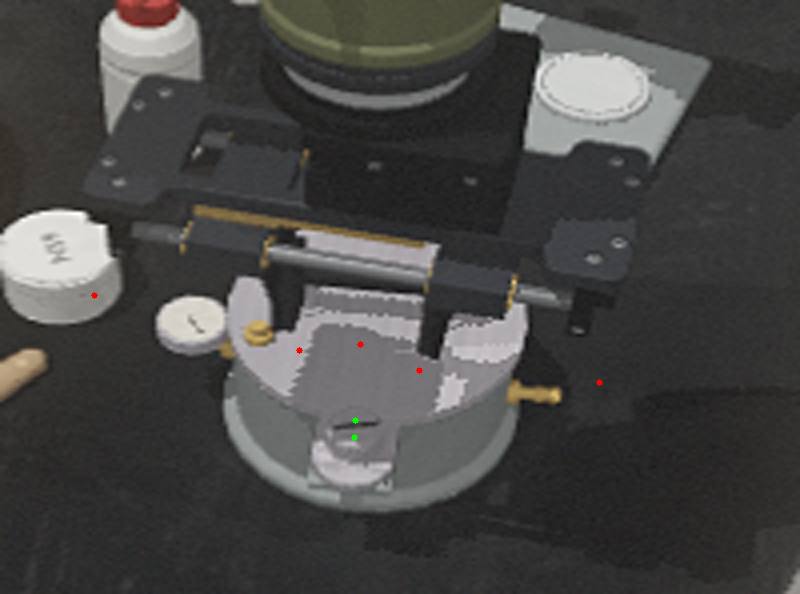

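The picture shows the green head marks on the head. The fingertips at about (322,299) and (358,308) are roughly 7 rows above where they were predicted. That puts the real tips about 10 mm above the reported TCP, not 14 mm below it, which fits the contact-free descent. I'll correct for this and grip lower.

Call:
drive_tool(angular=[[0,0,0.14],[0,0,0.14],[0,0,0.14],[0,0,0.14],[0,0,0.14],[0,0,0.14],[0,0,0.14],[0,0,0.14],[0,0,0],[0,0,0]], delta_pos=[[0,0,1],[0,0,1],[0,0,1],[0,0,1],[0,0,1],[0,0,1],[0,0,1],[0,0,1],[0,0,0.6],[0,0,0]], gripper=[5,5,5,5,5,5,5,5,5,5])

```text
time_s: 9.4
tool_pos: [0.5315, 0.1411, 0.0957]
tool_rot: [-180.0, 0.1, 40.3]
force: [-0.3, 0.7, 0.3]
grip_width: 0.0499
grasp_force: 0.0
```

Call:
drive_tool(angular=[[0,0,0],[0,0,0],[0,0,0],[0,0,0],[0,0,0],[0,0,0]], delta_pos=[[0,0,0.2],[0,0,0.2],[0,0,0],[0,0,0],[0,0,0],[0,0,0]], gripper=[5,5,3,2,2,2], squeeze=15)

```text
time_s: 10.0
tool_pos: [0.5323, 0.1412, 0.0925]
tool_rot: [180.0, -0.0, 40.2]
force: [-1.2, 0.9, -0.2]
grip_width: 0.0264
grasp_force: 1.0
```

Call:
drive_tool(angular=[[0,0,0],[0,0,0],[0,0,-0.14],[0,0,-0.14],[0,0,-0.14],[0,0,-0.14],[0,0,-0.14],[0,0,-0.14],[0,0,-0.14],[0,0,-0.14],[0,0,-0.14],[0,0,-0.14],[0,0,-0.14],[0,0,0]], delta_pos=[[0,0,0],[0,0,0],[0,0,0],[0,0,0],[0,0,0],[0,0,0],[0,0,0],[0,0,0],[0,0,0],[0,0,0],[0,0,0],[0,0,0],[0,0,0],[0,0,0]], gripper=[1.5,1.5,1.5,1.5,1.5,1.5,1.5,1.5,1.5,1.5,1.5,1.5,1.5,1.5], squeeze=15)

```text
time_s: 11.4
tool_pos: [0.5314, 0.1413, 0.0925]
tool_rot: [-179.9, -0.1, 128.4]
force: [-3.6, -0.4, 5.4]
grip_width: 0.0227
grasp_force: 15.0
```

```bash
python3 -c "
from h import *
o=telemetry.get_obs(); print(o['wrist_torque'],o['qpos'].round(1))"
```

```text
[ 0.10001333  0.79027945 -0.07251651] [ 39.3  26.2 -69.1 103.6  26.2  68.7   0.6]
```

Call:
drive_tool(angular=[[0,0,0],[0,0,0],[0,0,0],[0,0,0],[0,0,0],[0,0,0],[0,0,0],[0,0,0],[0,0,0]], delta_pos=[[0,0,0],[0,0,0],[0,0,-4],[0,0,-4],[-4.11,-1.29,0],[-4.11,-1.29,0],[-4.11,-1.29,0],[-4.11,-1.29,0],[0,0,0]], gripper=[5,5,5,5,5,5,5,5,5])

```text
time_s: 12.3
tool_pos: [0.5962, -0.0293, 0.1713]
tool_rot: [-179.9, 0.2, 127.6]
force: [0.2, -0.7, -1.1]
grip_width: 0.05
grasp_force: 0.0
```

```bash
python3 mv.py .593 -.0197 .17; python3 - <<'E'
from fit import *
for n in("scene","top"):
    c=eyes.read_camera(n)
    for t in("head_a",):
        for r in models.cut_out(c,t)[:3]:
            m=r["pixels"].astype(float);ys,xs=np.nonzero(m); 
            fs=[(np.abs(sil(c,[cyl(.532,.141,.013,.097+h,.113+h)],[0,0,0])-m).sum().round()) for h in(0,.0035,.007,.0105)]
            print(n,round(r["p"],2),r["centre"].round(1) if hasattr(r["centre"],'round') else r["centre"],xs.min(),xs.max(),ys.min(),ys.max(),fs)
E
```

```text
12.3 [ 0.5962 -0.0293  0.1713] [-179.93    0.18  127.6 ] [ 52.7  27.4 -68.3  92.1  26.1  78.3  18.8] [ 0.2 -0.7 -1.1]
total [0.96 0.33 0.12] L 1.0 rows 1 each [0.96 0.33 0.12]
scene 0.64 [335.6, 324.9] 330 346 321 337 [np.float64(43.0), np.float64(35.0), np.float64(54.0), np.float64(88.0)]
scene 0.5 [345.7, 258.6] 342 356 250 264 [np.float64(416.0), np.float64(417.0), np.float64(416.0), np.float64(418.0)]
top 0.53 [220.2, 303.0] 213 230 294 311 [np.float64(28.0), np.float64(19.0), np.float64(15.0), np.float64(22.0)]
```

Call:
drive_tool(angular=[[0,0,0.14],[0,0,0.14],[0,0,0.14],[0,0,0.14],[0,0,0.14],[0,0,0.14],[0,0,0.14],[0,0,0.14],[0,0,0.14],[0,0,0.14],[0,0,0.14],[0,0,0]], delta_pos=[[0,0,0.3],[0,0,0.3],[0,0,0.3],[0,0,0.3],[0,0,0.3],[0,0,0.3],[0,0,0.3],[0,0,0.3],[0,0,0.3],[0,0,0.3],[0,0,0.3],[0,0,0]], gripper=[5,5,5,5,5,5,5,5,5,5,5,5])

```text
time_s: 13.7
tool_pos: [0.5932, -0.0178, 0.1394]
tool_rot: [180.0, 0.0, 40.3]
force: [0.6, 0.3, 0.5]
grip_width: 0.0498
grasp_force: 0.0
```

```bash
python3 mv.py .593 -.0197 .0915
```

```text
13.7 [ 0.5932 -0.0178  0.1394] [1.7997e+02 3.0000e-02 4.0300e+01] [ 40.5  21.  -50.6  95.1  16.9  72.  -63.2] [0.6 0.3 0.5]
total [-0.14  0.13  4.79] L 4.8 rows 2 each [-0.07  0.06  2.39]
```

Call:
drive_tool(angular=[[0,0,0],[0,0,0],[0,0,0],[0,0,0],[0,0,0],[0,0,0],[0,0,0],[0,0,0]], delta_pos=[[-0.14,0.13,2.5],[0,0,1.7],[0,0,0.5],[0,0,0],[0,0,0],[0,0,0],[0,0,0],[0,0,0]], gripper=[5,5,5,5,3,2,1.5,1.5], squeeze=15)

```text
time_s: 14.5
tool_pos: [0.5929, -0.0203, 0.0928]
tool_rot: [-179.9, -0.0, 40.2]
force: [-5.2, 5.4, 4.0]
grip_width: 0.0254
grasp_force: 3.9
```

Call:
drive_tool(angular=[[0,0,0],[0,0,-0.14],[0,0,-0.14],[0,0,-0.14],[0,0,-0.14],[0,0,-0.14],[0,0,-0.14],[0,0,-0.14],[0,0,-0.14],[0,0,-0.14],[0,0,-0.14],[0,0,-0.14],[0,0,0]], delta_pos=[[0,0,0],[0,0,0],[0,0,0],[0,0,0],[0,0,0],[0,0,0],[0,0,0],[0,0,0],[0,0,0],[0,0,0],[0,0,0],[0,0,0],[0,0,0]], gripper=[1.5,1.5,1.5,1.5,1.5,1.5,1.5,1.5,1.5,1.5,1.5,1.5,1.5], squeeze=15)

```text
time_s: 15.8
tool_pos: [0.5936, -0.0209, 0.0931]
tool_rot: [180.0, -0.1, 128.4]
force: [-1.7, 0.8, 5.0]
grip_width: 0.0225
grasp_force: 15.0
```

Call:
drive_tool(angular=[[0,0,0],[0,0,0],[0,0,0],[0,0,0],[0,0,0],[0,0,0],[0,0,0.1445],[0,0,0.1445],[0,0,0.1445],[0,0,0.1445],[0,0,0.1445],[0,0,0.1445],[0,0,0.1445],[0,0,0.1445],[0,0,0.1445],[0,0,0.1445],[0,0,0.1445],[0,0,0.1445],[0,0,0.1445],[0,0,0]], delta_pos=[[0,0,0],[0,0,0],[0,0,-4],[0,0,-4],[4.16,1.31,0],[4.16,1.31,0],[0,0,0],[0,0,0],[0,0,0],[0,0,0],[0,0,0],[0,0,0],[0,0,0],[0,0,0],[0,0,0],[0,0,0],[0,0,0],[0,0,0],[0,0,0],[0,0,0]], gripper=[5,5,5,5,5,5,5,5,5,5,5,5,5,5,5,5,5,5,5,5])

```text
time_s: 17.8
tool_pos: [0.5626, 0.0593, 0.1723]
tool_rot: [179.9, -0.0, 20.6]
force: [-0.6, -0.9, -1.0]
grip_width: 0.05
grasp_force: 0.0
```

```bash
python3 mv.py .5625 .0607 .095; python3 - <<'E'
from fit import *
for n in("scene","top"):
    c=eyes.read_camera(n)
    for r in models.cut_out(c,"head_b")[:3]:
            m=r["pixels"].astype(float);ys,xs=np.nonzero(m); 
            fs=[[(np.abs(sil(c,[cyl(x,y,.013,.097+h,.113+h)],[0,0,0])-m).sum().round()) for h in(0,.0035,.007,.0105)] for x,y in((.532,.141),(.593,-.0197))]
            print(n,round(r["p"],2),r["centre"],xs.min(),xs.max(),ys.min(),ys.max(),*fs)
E
```

```text
17.8 [0.5626 0.0593 0.1723] [ 1.7993e+02 -1.0000e-02  2.0650e+01] [ 36.   15.4 -52.   96.6  12.6  74.1 -87.8] [-0.6 -0.9 -1. ]
total [ 0.04 -0.14  7.73] L 7.7 rows 2 each [ 0.02 -0.07  3.87]
scene 0.6 [335.8, 324.8] 330 346 321 337 [np.float64(43.0), np.float64(33.0), np.float64(50.0), np.float64(85.0)] [np.float64(408.0), np.float64(408.0), np.float64(409.0), np.float64(411.0)]
top 0.41 [308.4, 318.5] 300 339 289 331 [np.float64(441.0), np.float64(442.0), np.float64(444.0), np.float64(445.0)] [np.float64(429.0), np.float64(430.0), np.float64(433.0), np.float64(434.0)]
```

Call:
drive_tool(angular=[[0,0,0],[0,0,0],[0,0,0],[0,0,0],[0,0,0],[0,0,0],[0,0,0],[0,0,0],[0,0,0]], delta_pos=[[0.04,-0.14,3.5],[0,0,3.2],[0,0,1],[0,0,0],[0,0,0],[0,0,0],[0,0,0],[0,0,0],[0,0,0]], gripper=[5,5,5,3,1,0.5,0.5,0.5,0.5], squeeze=40)

```text
time_s: 18.9
tool_pos: [0.5627, 0.0612, 0.096]
tool_rot: [180.0, -0.0, 20.8]
force: [-0.4, 0.1, 2.5]
grip_width: 0.0116
grasp_force: 40.0
```

Call:
drive_tool(angular=[[0,0,0],[0,0,0],[0,0,0],[0,0,0]], delta_pos=[[0,0,0],[0,0,-0.2],[0,0,-0.2],[0,0,0]], gripper=[0.5,0.5,0.5,0.5], squeeze=40)

```text
time_s: 19.3
tool_pos: [0.5618, 0.0612, 0.0988]
tool_rot: [-180.0, 0.1, 20.8]
force: [0.7, 0.8, -5.3]
grip_width: 0.0117
grasp_force: 40.0
```

Call:
drive_tool(angular=[[0,0,0],[0,0,0],[0,0,0],[0,0,0],[0,0,0],[0,0,0]], delta_pos=[[0,0,-0.8],[0,0,-1],[0,0,-1.5],[0,0,-2],[0,0,-2],[0,0,-0.5]], gripper=[0.5,0.5,0.5,0.5,0.5,0.5], squeeze=45)

```text
time_s: 19.9
tool_pos: [0.5641, 0.062, 0.181]
tool_rot: [179.9, -0.3, 20.8]
force: [0.7, 1.0, -5.4]
grip_width: 0.0115
grasp_force: 45.0
```

Call:
drive_tool(angular=[[0,0,0],[0,0,0],[0,0,0],[0,0,0],[0,0,0],[0,0,0],[0,0,0],[0,0,0],[0,0,0],[0,0,-0.11],[0,0,-0.11],[0,0,-0.11],[0,0,-0.11],[0,0,-0.11],[0,0,-0.11],[0,0,-0.11],[0,0,-0.11],[0,0,-0.11],[0,0,-0.11],[0,0,-0.11]], delta_pos=[[0.56,-3.4,0],[0.56,-3.4,0],[0.56,-3.4,0],[0.56,-3.4,0],[0.56,-3.4,0],[0.56,-3.4,0],[0.56,-3.4,0],[0.56,-3.4,0],[0.56,-3.4,0],[0,0,0],[0,0,0],[0,0,0],[0,0,0],[0,0,0],[0,0,0],[0,0,0],[0,0,0],[0,0,0],[0,0,0],[0,0,0]], gripper=[0.5,0.5,0.5,0.5,0.5,0.5,0.5,0.5,0.5,0.5,0.5,0.5,0.5,0.5,0.5,0.5,0.5,0.5,0.5,0.5])

```text
time_s: 21.9
tool_pos: [0.5011, 0.3648, 0.1772]
tool_rot: [-180.0, 0.0, 90.3]
force: [-0.0, -0.2, -5.4]
grip_width: 0.0116
grasp_force: 45.0
```

```bash
python3 mv.py .50 .365 .02; python3 - <<'E'
from fit import *
c=eyes.read_camera("top")
for t in("core","lid"):
  for r in models.cut_out(c,t)[:2]:
    m=r["pixels"];ys,xs=np.nonzero(m);print(t,round(r["p"],2),np.round(r["centre"],1),m.sum(),xs.min(),xs.max(),ys.min(),ys.max(),atz(c,r["centre"],.07)[:2].round(4))
    if t=="core": print(fit([(c,m.astype(float))],[cyl(0,0,.027,.068,.070)],atz(c,r["centre"],.07)[:2]))
cv2.imwrite("pics/c7.png",cv2.resize(c["pixels"][200:400,40:360],None,fx=2.5,fy=2.5,interpolation=2)[:,:,::-1])
E
```

```text
21.9 [0.5011 0.3648 0.1772] [-1.7998e+02  5.0000e-02  9.0310e+01] [ 11.9  31.5 -69.5  88.2  29.7  81.  -59.2] [-0.  -0.2 -5.4]
total [ 0.04 -0.11 15.72] L 15.7 rows 4 each [ 0.01 -0.03  3.93]
core 0.78 [277.3 289.6] 898 260 293 277 311 [0.5729 0.0581]
(array([0.56759332, 0.05841056]), np.float64(111.11372549019609))
lid 0.68 [ 83.1 297.5] 4782 40 116 226 357 [0.5045 0.3875]
```

View pics/c7.png

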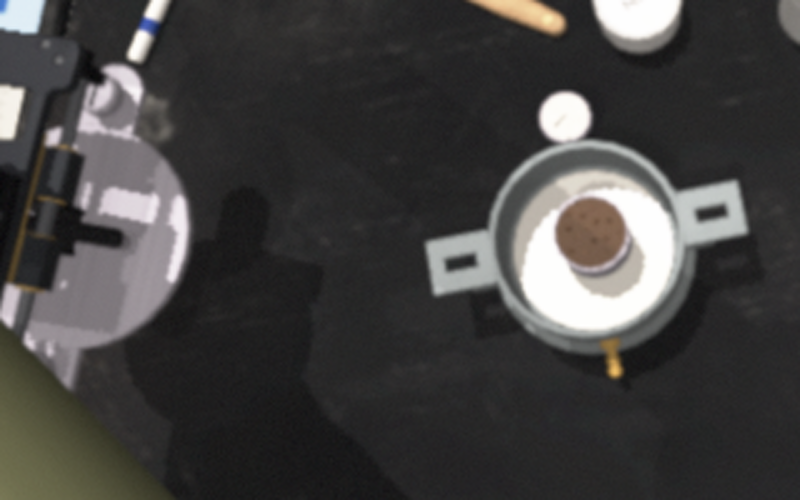

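The top view shows the lid hanging at left. The core stands in the open vessel with the soil disc's centre at about (277,292).

Call:
drive_tool(angular=[[0,0,0],[0,0,0],[0,0,0],[0,0,0],[0,0,0],[0,0,0],[0,0,0],[0,0,0]], delta_pos=[[0,0,3],[0,0,4],[0,0,4],[0,0,3],[0,0,1.2],[0,0,0.5],[0,0,0.2],[0,0,0]], gripper=[0.5,0.5,0.5,0.5,0.5,0.5,0.5,0.5])

```text
time_s: 22.85
tool_pos: [0.5019, 0.3662, 0.02]
tool_rot: [179.9, -0.1, 90.1]
force: [0.3, -1.0, -5.3]
grip_width: 0.0118
grasp_force: 45.0
```

```bash
python3 - <<'E'
from fit import *
print(telemetry.get_obs()["force"].round(1))
c=eyes.read_camera("top"); m=models.cut_out(c,"core")[0]["pixels"].astype(float)
print("top",fit([(c,m)],[cyl(0,0,.027,.020,.070)],[.568,.0585]), atz(c,(276.8,292.8),.07))
s=eyes.read_camera("scene"); 
for r in models.cut_out(s,"core")[:1]:
    ys,xs=np.nonzero(r["pixels"]); print(r["p"],r["centre"],xs.min(),xs.max(),ys.min(),ys.max(),proj(s,[.568,.0585,.07]))
E
```

```text
[ 0.3 -1.  -5.3]
top (array([0.56928421, 0.06026674]), np.float64(44.68235294117647)) [0.56735338 0.05799588 0.07      ]
```

Call:
drive_tool(angular=[[0,0,0],[0,0,0],[0,0,0]], delta_pos=[[0,0,0.1],[0,0,0.1],[0,0,0]], gripper=[0.5,0.5,0.5])

```text
time_s: 23.35
tool_pos: [0.5009, 0.3651, 0.0162]
tool_rot: [-180.0, 0.0, 90.1]
force: [-0.4, -0.0, -5.5]
grip_width: 0.0117
grasp_force: 45.0
```

Call:
drive_tool(angular=[[0,0,0],[0,0,0],[0,0,0]], delta_pos=[[0,0,0.1],[0,0,0.1],[0,0,0]], gripper=[0.5,0.5,0.5])

```text
time_s: 23.65
tool_pos: [0.501, 0.3652, 0.016]
tool_rot: [180.0, 0.1, 90.1]
force: [-3.8, -4.3, 7.3]
grip_width: 0.0115
grasp_force: 45.0
```

Call:
drive_tool(angular=[[0,0,0],[0,0,0],[0,0,0],[0,0,0],[0,0,0],[0,0,0],[0,0,0],[0,0,0],[0,0,0],[0,0,0],[0,0,0],[0,0,0]], delta_pos=[[0,0,0],[0,0,0],[0,0,-2],[0,0,-4.5],[0,0,-4.5],[-4.36,0.97,0],[-4.36,0.97,0],[-4.36,0.97,0],[-4.36,0.97,0],[-4.36,0.97,0],[-4.36,0.97,0],[-4.36,0.97,0]], gripper=[3,3,4,4,6.8,6.8,6.8,6.8,6.8,6.8,6.8,6.8])

```text
time_s: 24.85
tool_pos: [0.5702, 0.0587, 0.1262]
tool_rot: [179.9, 0.0, 90.1]
force: [0.4, -0.1, 0.6]
grip_width: 0.068
grasp_force: 0.0
```

Call:
drive_tool(angular=[[0,0,0],[0,0,0]], delta_pos=[[0,0,0],[0,0,0]], gripper=[6.8,6.8])

```text
time_s: 25.05
tool_pos: [0.5701, 0.0592, 0.1256]
tool_rot: [179.9, -0.0, 89.9]
force: [-0.2, 0.6, 0.2]
grip_width: 0.0682
grasp_force: 0.0
```

```bash
python3 mv.py .569 .060 .033; python3 - <<'E'
from fit import *
lid=[cyl(0,0,.070,.006,.016),box(-.016,.016,-.110,.110,.006,.016),cyl(0,.086,.013,.024,.040),cyl(0,-.086,.013,.024,.040)]
for n in("top","scene"):
    c=eyes.read_camera(n)
    for r in models.cut_out(c,"lid")[:1]: 
        ys,xs=np.nonzero(r["pixels"]); print(n,r["p"],r["pixels"].sum(),xs.min(),xs.max(),ys.min(),ys.max(),fit([(c,r["pixels"].astype(float))],lid,[.501,.365,1.57]))
E
```

```text
25.05 [0.5701 0.0592 0.1256] [ 1.7993e+02 -4.0000e-02  8.9910e+01] [ 48.3  29.2 -72.3  98.5  28.9  73.9 -30.4] [-0.2  0.6  0.2]
total [ 0.07 -0.13  9.26] L 9.3 rows 2 each [ 0.04 -0.06  4.63]
top 0.65 125 109 120 251 263 (array([0.64321717, 0.34430268, 1.80373239]), np.float64(5089.576470588236))
scene 0.82 3920 232 332 431 479 (array([0.50127949, 0.36749595, 1.55481623]), np.float64(126.41568627450981))
```

Call:
drive_tool(angular=[[0,0,0],[0,0,0],[0,0,0],[0,0,0],[0,0,0],[0,0,0]], delta_pos=[[0.07,-0.13,3],[0,0,2.5],[0,0,1.5],[0,0,1.2],[0,0,0.9],[0,0,0]], gripper=[6.8,6.8,6.8,6.8,6.8,6.8])

```text
time_s: 25.85
tool_pos: [0.5676, 0.0611, 0.0327]
tool_rot: [-179.9, -0.0, 90.1]
force: [1.1, -0.8, -0.0]
grip_width: 0.0682
grasp_force: 0.0
```

Call:
drive_tool(angular=[[0,0,0],[0,0,0],[0,0,0],[0,0,0],[0,0,0]], delta_pos=[[0,0,0],[0,0,0],[0,0,0],[0,0,0],[0,0,0]], gripper=[5.8,5,4.5,4.5,4.5], squeeze=25)

```text
time_s: 26.35
tool_pos: [0.5681, 0.061, 0.0342]
tool_rot: [180.0, 0.0, 90.1]
force: [-2.6, 0.1, 5.9]
grip_width: 0.0531
grasp_force: 25.0
```

Call:
drive_tool(angular=[[0,0,0],[0,0,0],[0,0,0],[0,0,0],[0,0,0],[0,0,0],[0,0,0],[0,0,0],[0,0,0],[0,0,0]], delta_pos=[[0,0,-1.5],[0,0,-3],[0,0,-3],[0,0,-2.5],[2.5,-1,0],[4,-1.65,0],[4,-1.65,0],[3.5,-1.5,0],[2.4,-1,0],[0,0,0]], gripper=[4.5,4.5,4.5,4.5,4.5,4.5,4.5,4.5,4.5,4.5])

```text
time_s: 27.35
tool_pos: [0.497, 0.23, 0.1345]
tool_rot: [180.0, -0.1, 90.6]
force: [0.3, 0.8, -2.6]
grip_width: 0.0534
grasp_force: 25.0
```

Call:
drive_tool(angular=[[0,0,0],[0,0,0],[0,0,0],[0,0,0],[0,0,0],[0,0,0],[0,0,0]], delta_pos=[[0,0,3],[0,0,3],[0,0,3],[0,0,2],[0,0,0.5],[0,0,0],[0,0,0]], gripper=[4.5,4.5,4.5,4.5,4.5,4.5,4.5])

```text
time_s: 28.05
tool_pos: [0.5008, 0.2251, 0.0197]
tool_rot: [179.9, -0.0, 90.1]
force: [-0.4, 0.1, -3.0]
grip_width: 0.0538
grasp_force: 25.0
```

Call:
drive_tool(angular=[[0,0,0],[0,0,0],[0,0,0],[0,0,0]], delta_pos=[[0,0,0.2],[0,0,0.15],[0,0,0.1],[0,0,0]], gripper=[4.5,4.5,4.5,4.5])

```text
time_s: 28.45
tool_pos: [0.5002, 0.2248, 0.0142]
tool_rot: [180.0, 0.0, 90.1]
force: [0.4, -0.8, -1.5]
grip_width: 0.0537
grasp_force: 25.0
```

Call:
drive_tool(angular=[[0,0,0],[0,0,0],[0,0,0],[0,0,0],[0,0,0],[0,0,0],[0,0,0],[0,0,0.149],[0,0,0.149],[0,0,0.149],[0,0,0.149],[0,0,0.149],[0,0,0.149],[0,0,0.149]], delta_pos=[[0,0,0.1],[0,0,0],[0,0,0],[0,0,0],[0,0,-2],[0,0,-4.5],[0,0,-4.5],[0,0,-1],[0,0,-1],[0,0,0],[0,0,0],[0,0,0],[0,0,0],[0,0,0]], gripper=[4.5,4.5,7.2,7.2,7.2,7.2,7.2,7.5,7.5,7.5,7.5,7.5,7.5,7.5])

```text
time_s: 29.85
tool_pos: [0.4998, 0.2251, 0.143]
tool_rot: [180.0, -0.0, 30.0]
force: [0.0, 0.2, -0.3]
grip_width: 0.0751
grasp_force: 0.0
```

Call:
drive_tool(angular=[[0,0.149,0],[0,0.149,0],[0,0.149,0],[0,0.149,0],[0,0.149,0],[0,0.149,0],[0,0.149,0],[0,0,0]], delta_pos=[[0,0,0],[0,0,0],[0,0,0],[0,0,0],[0,0,0],[0,0,0],[0,0,0],[0,0,0]], gripper=[7.5,7.5,7.5,7.5,7.5,7.5,7.5,7.5])

```text
time_s: 30.65
tool_pos: [0.4935, 0.2322, 0.1439]
tool_rot: [-179.6, -36.1, 31.4]
force: [0.0, -0.2, -1.4]
grip_width: 0.075
grasp_force: 0.0
```

```bash
python3 mv.py .5 .225 .14; python3 - <<'E'
from fit import *
c=eyes.read_camera("top"); r=models.cut_out(c,"core")[:1]
for q in r: print("top",q["p"],q["centre"],q["pixels"].sum(),fit([(c,q["pixels"].astype(float))],[cyl(0,0,.027,0,.05)],[.5,.225]))
s=eyes.read_camera("scene"); r=models.cut_out(s,"core")[:1]
for q in r: print("scene",q["p"],q["centre"],q["pixels"].sum(),fit([(s,q["pixels"].astype(float))],[cyl(0,0,.027,0,.05)],[.5,.225]))
print(proj(s,[.5,.225,.025]),proj(c,[.5,.225,.025]),proj(s,[.5,.225,.15]),proj(c,[.5,.225,.15]))
save(s,"s8.png");save(c,"t8.png")
E
```

```text
30.65 [0.4935 0.2322 0.1439] [-179.58  -36.1    31.36] [  6.3 -17.  -27.2 133.7 -29.3  28.3 -58.9] [ 0.  -0.2 -1.4]
total [-0.08  0.95  0.41] L 1.0 rows 1 each [-0.08  0.95  0.41]
scene 0.63 [327.9, 399.4] 945 (array([0.50103536, 0.22487911]), np.float64(155.78039215686275))
[[331.39920724 398.21003492]] [[179.79038639 318.05670263]] [[332.83424482 364.05678276]] [[160.9923126  311.01479989]]
```

Only 36° of the tilt was reached, because joint 2 is at its limit: the core stands too near the base. I'll fit a kinematic model from the logged joint and tool pairs and use it to choose a reachable side grasp.

```bash
cat > kin.py <<'E'
import numpy as np, itertools
from scipy.spatial.transform import Rotation as R
from scipy.optimize import least_squares
D=[([75.9,18.4,-4.,83.1,1.3,78.5,-3.3],[.1676,-.628,.2058],[180,0,14.94]),
([33.2,14.9,-58.1,98.7,13.1,73.8,-58.1],[.5323,.1405,.1703],[-179.99,.02,59.62]),
([30.8,19.,-56.3,103.2,17.1,66.9,-61.2],[.5321,.1412,.1023],[-180,0,59.6]),
([39.2,17.3,-66.4,97.6,16.3,75.8,-15.9],[.5321,.1412,.1823],[-180,0,104.35]),
([39.3,26.2,-69.1,103.6,26.2,68.7,.6],[.5314,.1413,.0925],[-179.9,-.1,128.4]),
([40.5,21.,-50.6,95.1,16.9,72.,-63.2],[.5932,-.0178,.1394],[179.97,.03,40.3]),
([36.,15.4,-52.,96.6,12.6,74.1,-87.8],[.5626,.0593,.1723],[179.93,0,20.65]),
([11.9,31.5,-69.5,88.2,29.7,81.,-59.2],[.5011,.3648,.1772],[-180,.05,90.31]),
([48.3,29.2,-72.3,98.5,28.9,73.9,-30.4],[.5701,.0592,.1256],[179.93,-.04,89.91]),
([6.3,-17.,-27.2,133.7,-29.3,28.3,-58.9],[.4935,.2322,.1439],[-179.58,-36.1,31.36])]
Rz=lambda a:R.from_euler('z',a,degrees=True).as_matrix()
Ry=lambda a:R.from_euler('y',a,degrees=True).as_matrix()
def fk(q,P,s):
    h,a1,L1,e1,L2,e2,Lt=P[:7]
    M=Rz(s[0]*q[0]+P[7])@Ry(q[1]); p=np.array([0,0,h])
    M=M@Rz(s[1]*q[2]); p=p+M@[e1,0,L1]
    M=M@Ry(q[3]); p=p+M@[a1,0,0]
    M=M@Rz(s[2]*q[4]); p=p+M@[0,0,L2]
    M=M@Ry(q[5]); p=p+M@[e2,0,Lt]
    M=M@Rz(s[3]*q[6]+P[8]); return p,M
LIM=np.array([[-163.93,163.93],[-17.29,119.83],[-79.2,71.16],[3.27,140.29],[-89.18,269.18],[5.43,117.66],[-154.24,154.24]])
def best():
    out=[]
    for s in itertools.product([-1],[1,-1],[1,-1],[1,-1]):
        def res(P):
            r=[]
            for q,p,e in D:
                pp,M=fk(q,P,s); r+=list(pp-np.array(p)); r+=list(.3*R.from_matrix(R.from_euler('xyz',e,degrees=True).as_matrix().T@M).as_rotvec())
            return r
        for p8 in(90,-90,0,180):
            o=least_squares(res,[.3,-.05,.3,.05,.35,.08,.2,0,p8],x_scale=[.1]*7+[10]*2); out.append((o.cost,s,o.x,np.array(o.fun)))
    return min(out,key=lambda t:t[0])
if __name__=="__main__":
    b=best(); print(b[0],b[1],b[2].round(4),np.abs(b[3]).max())
    np.save("kin.npy",np.r_[b[2],b[1]])
E
python3 kin.py
```

```text
6.195865018722817e-05 (-1, -1, -1, -1) [ 2.72900e-01  2.40000e-02  4.83800e-01 -2.22000e-02  5.14100e-01
 -1.64000e-02  4.09000e-01 -2.18600e+00  8.78716e+01] 0.0065868792089352
```

```bash
cat > ik.py <<'E'
from kin import *
K=np.load("kin.npy");P,s=K[:9],K[9:]
def tool(al,be,flip=0):
    # z tool pointing azimuth al, be below horizontal; y horizontal
    return Rz(al+180*0)@R.from_euler('xyz',[180,-(90-be),0],degrees=True).as_matrix()@(Rz(180) if flip else np.eye(3))
def ik(p,M,q0s,n=6,seed=0):
    rng=np.random.default_rng(seed); lo,hi=LIM[:,0]+2,LIM[:,1]-2; b=None
    for q0 in list(q0s)+[rng.uniform(lo,hi) for _ in range(n)]:
        f=lambda q:np.r_[(lambda a:np.r_[a[0]-p,.3*R.from_matrix(M.T@a[1]).as_rotvec()])(fk(q,P,s)),1e-5*(q-q0)]
        o=least_squares(f,np.clip(q0,lo+.1,hi-.1),bounds=(lo,hi),x_scale=30,max_nfev=60)
        e=np.linalg.norm(o.fun[:6])
        if b is None or e<b[0]: b=(e,o.x)
        if e<2e-3: break
    return b
E
python3 - <<'E'
from ik import *
print(tool(30,30).round(2)[:,2])
q0=[[6,-17,-27,134,-29,28,-59],[36,15,-52,97,12,74,-88]]
for name,g in(("plat",[.564,-.225,.062]),("bench",[.50,.225,.036]),("bench2",[.60,.24,.036])):
  for be in(25,35,45):
    l=[]
    for al in range(-90,91,30):
        for fl in(0,1):
            M=tool(al,be,fl); e,q=ik(np.array(g)+.028*M[:,2],M,q0)
            l.append(f"{al}/{fl}:{e*1000:.0f}")
    print(name,be,*l)
E
```

```text
[ 0.75  0.43 -0.5 ]
plat 25 -90/0:0 -90/1:0 -60/0:0 -60/1:0 -30/0:26 -30/1:26 0/0:0 0/1:0 30/0:0 30/1:0 60/0:0 60/1:0 90/0:0 90/1:0
plat 35 -90/0:0 -90/1:0 -60/0:0 -60/1:0 -30/0:1 -30/1:1 0/0:0 0/1:0 30/0:0 30/1:0 60/0:0 60/1:0 90/0:0 90/1:0
plat 45 -90/0:0 -90/1:0 -60/0:0 -60/1:0 -30/0:0 -30/1:0 0/0:0 0/1:0 30/0:0 30/1:0 60/0:0 60/1:0 90/0:0 90/1:0
bench 25 -90/0:0 -90/1:0 -60/0:0 -60/1:0 -30/0:0 -30/1:0 0/0:12 0/1:12 30/0:71 30/1:71 60/0:0 60/1:0 90/0:0 90/1:0
bench 35 -90/0:0 -90/1:0 -60/0:0 -60/1:0 -30/0:0 -30/1:0 0/0:9 0/1:9 30/0:46 30/1:46 60/0:0 60/1:0 90/0:0 90/1:0
bench 45 -90/0:0 -90/1:0 -60/0:0 -60/1:0 -30/0:0 -30/1:0 0/0:0 0/1:0 30/0:11 30/1:11 60/0:0 60/1:0 90/0:0 90/1:0
bench2 25 -90/0:0 -90/1:0 -60/0:0 -60/1:0 -30/0:0 -30/1:0 0/0:0 0/1:0 30/0:0 30/1:0 60/0:0 60/1:0 90/0:0 90/1:0
bench2 35 -90/0:0 -90/1:0 -60/0:0 -60/1:0 -30/0:0 -30/1:0 0/0:0 0/1:0 30/0:0 30/1:0 60/0:0 60/1:0 90/0:0 90/1:0
bench2 45 -90/0:0 -90/1:0 -60/0:0 -60/1:0 -30/0:0 -30/1:0 0/0:0 0/1:0 30/0:0 30/1:0 60/0:0 60/1:0 90/0:0 90/1:0
```

```bash
python3 - <<'E'
from ik import *
q0=[[6,-17,-27,134,-29,28,-59],[36,15,-52,97,12,74,-88]]
for name,g,als in(("bench",[.501,.225,.036],(-30,-25,-20,-15,-10,0)),("plat",[.564,-.225,.060],(-60,-45,0,10,20,30))):
  for be in(30,35,40):
    l=[]
    for al in als:
        M=tool(al,be,0); e,q=ik(np.array(g)+.028*M[:,2],M,q0)
        l.append(f"{al}:{e*1000:.0f} {q.round(0).astype(int).tolist()}")
    print(name,be,*l,sep="\n  ")
E
```

```text
bench
  30
  -30:0 [-92, 34, 32, 123, 62, 50, 125]
  -25:0 [-92, 32, 32, 126, 69, 47, 122]
  -20:0 [-93, 31, 33, 130, 76, 44, 119]
  -15:0 [-91, 28, 32, 133, 86, 43, 115]
  -10:0 [-90, 27, 33, 136, 95, 41, 110]
  0:13 [-121, 54, 69, 138, 135, 11, 61]
bench
  35
  -30:0 [-92, 31, 35, 123, 58, 46, 132]
  -25:0 [-91, 28, 34, 127, 65, 44, 129]
  -20:0 [-90, 26, 34, 130, 73, 41, 126]
  -15:0 [-89, 24, 34, 133, 82, 39, 123]
  -10:0 [-87, 22, 33, 136, 92, 37, 119]
  0:9 [-116, 40, 69, 138, 124, 11, 84]
bench
  40
  -30:0 [-89, 27, 35, 123, 55, 44, 139]
  -25:0 [-90, 25, 37, 126, 60, 40, 138]
  -20:0 [-88, 22, 34, 129, 69, 38, 135]
  -15:0 [-88, 21, 36, 132, 76, 35, 133]
  -10:0 [-84, 18, 34, 135, 85, 33, 130]
  0:2 [-112, 30, 69, 138, 112, 11, 107]
plat
  30
  -60:0 [-51, 32, 45, 128, 82, 34, 122]
  -45:0 [-43, 25, 43, 136, 121, 31, 102]
  0:0 [-25, 44, 69, 137, 231, 74, 40]
  10:0 [109, 51, -71, 132, -87, 8, 65]
  20:0 [58, 25, -9, 126, -87, 52, 53]
  30:0 [63, 29, -14, 119, -73, 56, 49]
plat
  35
  -60:0 [-49, 28, 47, 127, 76, 31, 133]
  -45:0 [-44, 21, 47, 134, 115, 24, 112]
  0:0 [-26, 36, 69, 136, 240, 62, 37]
  10:0 [96, 30, -57, 131, -87, 21, 51]
  20:0 [53, 22, -6, 125, -83, 48, 46]
  30:0 [61, 26, -13, 119, -69, 53, 43]
plat
  40
  -60:0 [-49, 25, 49, 126, 66, 27, 145]
  -45:0 [-41, 18, 46, 133, 103, 19, 129]
  0:0 [107, 47, -77, 133, 116, 8, -152]
  10:0 [60, 16, -21, 129, -87, 33, 38]
  20:0 [52, 19, -8, 124, -76, 44, 37]
  30:0 [59, 23, -13, 118, -65, 50, 36]
```

```bash
cat > simp.py <<'E'
from ik import *
def step(q,p,M):
    lo,hi=LIM[:,0],LIM[:,1]
    f=lambda x:np.r_[(lambda a:np.r_[a[0]-p,.3*R.from_matrix(M.T@a[1]).as_rotvec()])(fk(x,P,s)),1e-4*(x-q)]
    o=least_squares(f,np.clip(q,lo+1e-3,hi-1e-3),bounds=(lo,hi),x_scale=30,max_nfev=30); return o.x,np.linalg.norm(o.fun[:6])
def run(q,rows,p=None,M=None):
    if p is None: p,M=fk(q,P,s)
    for a,d in rows:
        p=p+M@np.array(d)/100; M=M@R.from_rotvec(a).as_matrix(); q,e=step(q,p,M)
    return q,p,M,e
E
python3 - <<'E'
from simp import *
q=np.array([6.3,-17.,-27.2,133.7,-29.3,28.3,-58.9])
for nm,rows in(("untilt",[([0,-.126,0],[0,0,-.5])]*5),("yaw",[([0,0,-.146],[0,0,0])]*13),("tilt",[([0,-.137,0],[0,0,0])]*7)):
    r=run(q,rows,*( (p,M) if nm!="untilt" else (None,None)))
    q,p,M,e=r; print(nm,q.round(1),p.round(3),M[:,2].round(2),round(e*1000,1))
E
```

```text
untilt [  6.9   8.7 -38.2 100.8   6.6  72.3 -91.7] [0.486 0.228 0.167] [ 0.01 -0.01 -1.  ] 0.1
yaw [ 16.3  10.1 -49.  100.8   9.   72.6  15. ] [0.486 0.228 0.167] [ 0.01 -0.01 -1.  ] 0.0
tilt [-21.4  21.3 -49.9 113.9  66.2  89.8 -47.4] [0.486 0.228 0.167] [ 0.63 -0.53 -0.56] 0.1
```

Call:
drive_tool(angular=[[0,-0.126,0],[0,-0.126,0],[0,-0.126,0],[0,-0.126,0],[0,-0.126,0],[0,0,-0.146],[0,0,-0.146],[0,0,-0.146],[0,0,-0.146],[0,0,-0.146],[0,0,-0.146],[0,0,-0.146],[0,0,-0.146],[0,0,-0.146],[0,0,-0.146],[0,0,-0.146],[0,0,-0.146],[0,0,-0.146]], delta_pos=[[0,0,-0.5],[0,0,-0.5],[0,0,-0.5],[0,0,-0.5],[0,0,-0.5],[0,0,0],[0,0,0],[0,0,0],[0,0,0],[0,0,0],[0,0,0],[0,0,0],[0,0,0],[0,0,0],[0,0,0],[0,0,0],[0,0,0],[0,0,0]], gripper=[7.5,7.5,7.5,7.5,7.5,7.5,7.5,7.5,7.5,7.5,7.5,7.5,7.5,7.5,7.5,7.5,7.5,7.5])

```text
time_s: 32.65
tool_pos: [0.4904, 0.2236, 0.1693]
tool_rot: [179.7, -0.3, 140.1]
force: [0.5, -0.3, -0.1]
grip_width: 0.075
grasp_force: 0.0
```

Call:
drive_tool(angular=[[0,-0.137,0],[0,-0.137,0],[0,-0.137,0],[0,-0.137,0],[0,-0.137,0],[0,-0.137,0],[0,-0.137,0],[0,0,0]], delta_pos=[[0,0,0],[0,0,0],[0,0,0],[0,0,0],[0,0,0],[0,0,0],[0,0,0],[0,0,0]], gripper=[7.5,7.5,7.5,7.5,7.5,7.5,7.5,7.5])

```text
time_s: 33.45
tool_pos: [0.4862, 0.2267, 0.1636]
tool_rot: [-179.6, 54.4, 140.6]
force: [-0.1, -0.2, -0.9]
grip_width: 0.0749
grasp_force: 0.0
```

```bash
python3 - <<'E'
from h import *
o=telemetry.get_obs(); print(o["time_s"],o["tool_pos"].round(4),o["tool_rot"].round(1),o["qpos"].round(1))
Rm=R.from_euler('xyz',o["tool_rot"],degrees=True).as_matrix();p=o["tool_pos"];print(Rm.round(3))
w=.0375; ims=[]
for n,(x,y,W,H) in(("scene",(250,300,160,180)),("top",(90,240,160,180))):
    c=eyes.read_camera(n); im=cv2.resize(c["pixels"][y:y+H,x:x+W],None,fx=2.5,fy=3.3,interpolation=2)[:,:,::-1].copy()
    for off,col in(((0,0,-.011),(0,0,255)),(None,(0,255,255))):
        for sg in(1,-1):
            P=p+Rm@np.array([0,sg*w,-.011]) if off else p+Rm@np.array([0,sg*w,.014])+[0,0,.025]
            uv=proj(c,P)[0]; cv2.circle(im,(int((uv[0]-x)*2.5),int((uv[1]-y)*3.3)),3,col,-1)
    ims.append(im)
cv2.imwrite("pics/c8.png",np.hstack(ims))
E
```

```text
33.45 [0.4862 0.2267 0.1636] [-179.6   54.4  140.6] [-12.5  20.3 -56.5 115.7  65.7  89.4 -44.6]
[[-0.45   0.639  0.624]
 [ 0.37   0.769 -0.521]
 [-0.813 -0.004 -0.582]]
```

View pics/c8.png

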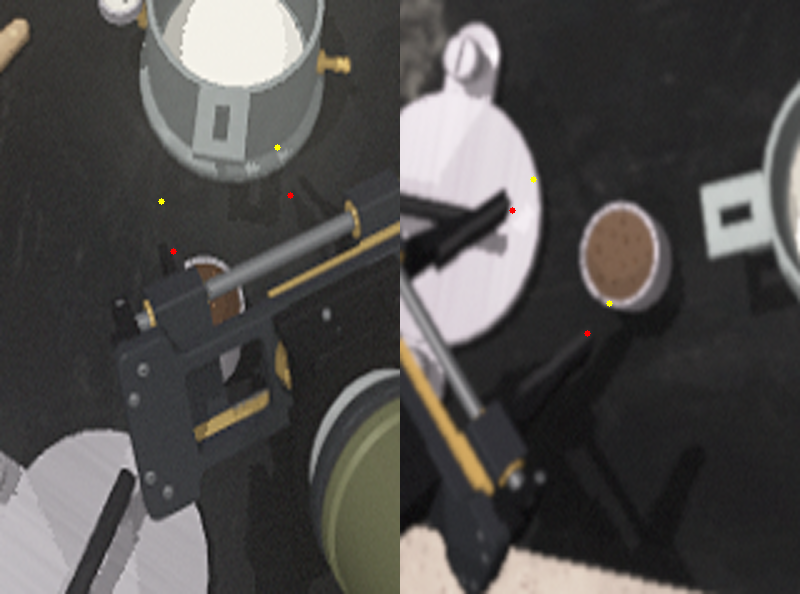

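The last picture shows the red marks (tip 11 mm behind the reported TCP, along the tool) exactly on the fingertips in both views: scene (172,250) and (290,190) in the crop, top (512,208) and (588,333). So the offset lies along the tool axis, and the core stands clear at (.501,.225). The handle end would be in the gripper body's way at α=-40, so I'll check α=-15 instead.

```bash
cat > plan.py <<'E'
from simp import *
def rows_to(p,M,pt,Mt,n):
    "n equal tool-frame rows (screw-like: shift first, then turn), numeric"
    rv=R.from_matrix(M.T@Mt).as_rotvec()/n; out=[]
    for k in range(n):
        q=p+(pt-p)/(n-k); out.append((rv.round(4),(M.T@(q-p)*100).round(2))); M=M@R.from_rotvec(rv).as_matrix(); p=q
    return out
E
python3 - <<'E'
from plan import *
from cell import telemetry
o=telemetry.get_obs(); q=o["qpos"]; p,M=fk(q,P,s); print("fk err",(p-o["tool_pos"]).round(4))
p=o["tool_pos"]; M=R.from_euler('xyz',o["tool_rot"],degrees=True).as_matrix()
be=35.5
core=np.array([.501,.225,.035])
def go(nm,pt,Mt,n):
    global q,p,M
    r=rows_to(p,M,pt,Mt,n); 
    for a,d in r: q,e=step(q,(p:=p+M@d/100),(M:=M@R.from_rotvec(a).as_matrix()))
    print(nm,p.round(3),q.round(0),round(e*1000,1),"az,ax" ,r[0],r[-1])
for al in(-15,-20):
    q=o["qpos"];p=o["tool_pos"]; M=R.from_euler('xyz',o["tool_rot"],degrees=True).as_matrix()
    Ma=tool(al,be,1); T=core+.028*Ma[:,2]
    go("turn",p,Ma,4); go("pre",T-.10*Ma[:,2],Ma,3); go("grasp",T,Ma,5)
    go("lift",T+[0,0,.13],Ma,4)
    for a2,g in((-30,[.46,.05,.16]),(-45,[.46,-.09,.16]),(-50,[.46,-.14,.10]),(-60,[.564,-.225,.064]),(-60,[.564,-.225,.059])):
        Mb=tool(a2,be,1); go("c%d"%a2,np.array(g)+.028*Mb[:,2],Mb,5)
E
```

```text
fk err [-0.0005 -0.0281  0.0035]
turn [0.489 0.225 0.167] [ -5.  -4. -56. 132.  65.  55. -29.] 0.1 az,ax (array([-0.0889, -0.0001, -0.064 ]), array([0., 0., 0.])) (array([-0.0889, -0.0001, -0.064 ]), array([0., 0., 0.]))
pre [0.444 0.24  0.077] [-17.  16. -56. 135.  80.  70. -52.] 0.1 az,ax (array([ 0.    , -0.0001,  0.    ]), array([3.37, 0.11, 0.47])) (array([ 0.    , -0.0001,  0.    ]), array([3.37, 0.11, 0.47]))
grasp [0.523 0.219 0.019] [-14.  28. -46. 133.  97.  67. -57.] 0.0 az,ax (array([0., 0., 0.]), array([0., 0., 2.])) (array([0., 0., 0.]), array([0., 0., 2.]))
lift [0.523 0.219 0.149] [ -7.   2. -51. 131.  74.  55. -33.] 0.1 az,ax (array([0., 0., 0.]), array([-2.64,  0.  , -1.89])) (array([0., 0., 0.]), array([-2.64,  0.  , -1.89]))
c-30 [0.48  0.039 0.144] [ -6. -12. -39. 140.  63.  51. -29.] 3.7 az,ax (array([0.0427, 0.    , 0.0304]), array([ 0.02, -3.71,  0.14])) (array([0.0427, 0.    , 0.0304]), array([-0.42, -3.61,  0.77]))
c-45 [ 0.476 -0.106  0.144] [-20.  -9.  -8. 140.  69.  54. -30.] 7.1 az,ax (array([0.0426, 0.    , 0.0304]), array([-0.81, -2.54,  1.13])) (array
[... 1642 characters left out ...]
   , 0.0304]), array([-0.8 , -2.54,  1.13])) (array([0.0426, 0.    , 0.0304]), array([-1.09, -2.2 ,  1.53]))
c-50 [ 0.475 -0.157  0.084] [-22.   2.   0. 140.  79.  51. -43.] 13.3 az,ax (array([0.0142, 0.    , 0.0101]), array([ 0.56, -0.75,  1.27])) (array([0.0142, 0.    , 0.0101]), array([ 0.53, -0.7 ,  1.31]))
c-60 [ 0.575 -0.245  0.048] [-14.  20.   7. 127.  86.  45. -49.] 0.0 az,ax (array([0.0285, 0.    , 0.0203]), array([-0.94,  0.42,  2.56])) (array([0.0285, 0.    , 0.0203]), array([-0.89,  0.79,  2.49]))
c-60 [ 0.575 -0.245  0.043] [-14.  20.   7. 127.  87.  45. -50.] 0.0 az,ax (array([-0.,  0., -0.]), array([ 0.08, -0.  ,  0.06])) (array([-0.,  0., -0.]), array([ 0.08, -0.  ,  0.06]))
```

```bash
cat > refit.py <<'E'
import kin; from kin import *
kin.D.append(([-12.5,20.3,-56.5,115.7,65.7,89.4,-44.6],[.4862,.2267,.1636],[-179.6,54.4,140.6]))
S=[-1,-1,-1,-1]
def res(X):
    r=[]
    for q,p,e in kin.D:
        pp,M=fk(np.array(q)+np.r_[0,X[9:14],0],X[:9],S); r+=list(pp-np.array(p)); r+=list(.3*R.from_matrix(R.from_euler('xyz',e,degrees=True).as_matrix().T@M).as_rotvec())
    return r
x0=np.r_[np.load("kin.npy")[:9],[0]*5]
o=least_squares(res,x0,x_scale=[.1]*7+[10]*7,loss='soft_l1',f_scale=.003); f=np.array(o.fun).reshape(-1,6)
print(o.x.round(3)); print((f*1000).round(1)); np.save("off.npy",o.x[9:14]); np.save("kin.npy",np.r_[o.x[:9],S])
E
python3 refit.py; python3 - <<'E'
import re
t=open('kin.py').read()
t=t.replace("def fk(q,P,s):","import os\nOFF=np.zeros(7)\nif os.path.exists('off2.npy'): OFF=np.load('off2.npy')\ndef fk(q,P,s):\n    q=np.asarray(q)+OFF")
open('kin.py','w').write(t)
import numpy as np; np.save('off2.npy',np.r_[0,np.load('off.npy'),0])
E
cat > sim2.py <<'E'
from plan import *
import sys
from cell import telemetry
def sim(wps,be,grip=.028):
    o=telemetry.get_obs(); q=o["qpos"]; pf,_=fk(q,P,s); p=o["tool_pos"]; M=R.from_euler('xyz',o["tool_rot"],degrees=True).as_matrix()
    print("t",o["time_s"],"fkerr",(pf-p).round(4),p.round(4),"z",M[:,2].round(3),q.round(0))
    for nm,al,g,n in wps:
        Mt=tool(al,be,1) if al is not None else M; pt=p if g is None else np.array(g)+grip*Mt[:,2]
        r=rows_to(p,M,pt,Mt,n)
        for a,d in r: q,e=step(q,(p:=p+M@d/100),(M:=M@R.from_rotvec(a).as_matrix()))
        print(nm,p.round(3),q.round(0),"err",round(e*1000,1))
        print("   ang",r[0][0],"pos",*[list(map(float,x[1])) for x in r])
E
python3 - <<'E'
from sim2 import *
be=35.6
z=tool(-17,be,1)[:,2]; c=np.array([.501,.225,.035])
sim([("turn",-17,None,3),("pre",-17,c-.10*z,3),("grasp",-17,c,5),("lift",-17,c+[0,0,.13],4),("c1",-30,[.53,.08,.165],4),("c2",-45,[.52,-.10,.165],5),("c3",-48,[.505,-.135,.066],3),("c4",-48,[.564,-.225,.066],4),("c5",-48,[.564,-.225,.059],2)],be)
E
```

```text
[ 2.5700e-01 -3.0000e-03  4.6800e-01 -1.4000e-02  5.0900e-01 -7.0000e-03
  3.9100e-01 -6.1800e-01  8.8722e+01  5.5100e-01  1.1530e+00  5.6100e-01
  5.7300e-01 -1.0900e+00]
[[ 0.1  8.4 -1.  -0.2 -4.7  2. ]
 [ 0.5  0.8 -0.8 -0.4 -0.6  0.7]
 [ 0.1  1.8  0.9 -0.6 -0.4 -0.2]
 [ 2.9  0.  -0.2 -0.6 -0.4  0.5]
 [ 1.2  0.4  1.2 -0.1 -0.2 -0.4]
 [-0.9  1.7 -0.2 -0.7 -1.2  0.2]
 [ 0.2  1.8 -0.2 -1.1 -0.   0.7]
 [ 2.9 -1.2 -0.  -0.5 -0.9 -0.3]
 [ 1.7 -1.7  0.8  0.2 -0.3 -0.2]
 [-0.4  3.2  0.1 -6.5  0.4  0.1]
 [-5.2 -5.5 -0.5  4.2  1.7 -7. ]]
t 33.55 fkerr [-0.0053 -0.0053 -0.0003] [0.4892 0.2247 0.1674] z [ 0.623 -0.523 -0.582] [-12.  20. -56. 116.  66.  89. -44.]
turn [0.489 0.225 0.167] [ -4.  -3. -56. 131.  66.  58. -30.] err 0.1
   ang [-0.109   0.0004 -0.0787] pos [0.0, 0.0, 0.0] [0.0, 0.0, 0.0] [0.0, 0.0, 0.0]
pre [0.445 0.242 0.077] [-15.  15. -56. 135.  78.  70. -52.] err 0.1
   ang [ 0. -0.  0.] pos [3.37, 0.13, 0.47] [3.37, 0.12, 0.47] [3.37, 0.12, 0.47]
grasp [0.523 0.218 0.019] [-13.  26. -46. 133.  95.  68. -57.] err 0.0
   ang [ 0. -0.  0.] pos [0.0, 0.0, 2.0] [0.0, 0.0, 2.0] [0.0,
[... 409 characters left out ...]
 [ 0.536 -0.116  0.149] [ 13.  -6. -32. 137.  74.  47. -29.] err 0.0
   ang [ 0.0425 -0.      0.0304] pos [-0.94, -3.33, 1.31] [-1.04, -3.25, 1.45] [-1.14, -3.15, 1.59] [-1.23, -3.04, 1.72] [-1.32, -2.93, 1.85]
c3 [ 0.52  -0.152  0.05 ] [ 13.  10. -30. 140.  94.  52. -53.] err 0.3
   ang [ 0.0142 -0.      0.0102] pos [2.41, -1.22, 2.3] [2.39, -1.21, 2.32] [2.38, -1.2, 2.33]
c4 [ 0.579 -0.242  0.05 ] [ 21.  14. -22. 134. 107.  43. -51.] err 0.0
   ang [ 0. -0.  0.] pos [-1.55, -0.41, 2.16] [-1.55, -0.41, 2.16] [-1.55, -0.41, 2.16] [-1.55, -0.41, 2.16]
c5 [ 0.579 -0.242  0.043] [ 21.  15. -22. 134. 108.  44. -53.] err 0.0
   ang [ 0.0001 -0.0001  0.0001] pos [0.29, 0.0, 0.21] [0.29, 0.0, 0.21]
```

Call:
drive_tool(angular=[[-0.109,0,-0.0787],[-0.109,0,-0.0787],[-0.109,0,-0.0787],[0,0,0],[0,0,0],[0,0,0],[0,0,0],[0,0,0]], delta_pos=[[0,0,0],[0,0,0],[0,0,0],[0,0,0],[3.37,0.12,0.47],[3.37,0.12,0.47],[3.37,0.12,0.47],[0,0,0]], gripper=[7.5,7.5,7.5,7.5,7.5,7.5,7.5,7.5])

```text
time_s: 34.35
tool_pos: [0.443, 0.2415, 0.0712]
tool_rot: [-179.4, 54.0, 163.1]
force: [0.3, -0.6, -0.5]
grip_width: 0.075
grasp_force: 0.0
```

```bash
python3 - <<'E'
from sim2 import *
from fit import *
K=np.load("kin.npy")
c=eyes.read_camera("top")
for r in models.cut_out(c,"core")[:1]: print("core top",r["p"],r["pixels"].sum(),fit([(c,r["pixels"].astype(float))],[cyl(0,0,.027,0,.05)],[.5,.225]))
sim([("grasp",None,None,1)],35.6)
o=telemetry.get_obs();M=R.from_euler('xyz',o["tool_rot"],degrees=True).as_matrix()
print((M.T@(np.array([.501,.225,.035])+.028*M[:,2]-o["tool_pos"])*100).round(2), np.degrees(np.arctan2(M[2,1],np.hypot(M[0,1],M[1,1]))))
E
```

```text
core top 0.88 889 (array([0.50118385, 0.22411117]), np.float64(61.88627450980392))
t 34.45 fkerr [-0.0088 -0.0037 -0.0018] [0.446  0.2424 0.0772] z [ 0.778 -0.243 -0.579] [ -9.  18. -64. 134.  79.  74. -50.]
grasp [0.446 0.242 0.077] [ -9.  18. -63. 134.  81.  74. -52.] err 0.0
   ang [0. 0. 0.] pos [0.0, 0.0, 0.0]
[ 0.1  -0.02  9.94] -0.047818837553193175
```

Call:
drive_tool(angular=[[0,0,0],[0,0,0],[0,0,0],[0,0,0],[0,0,0],[0,0,0]], delta_pos=[[0,0,2.5],[0,0,2.5],[0,0,2],[0,0,1.8],[0,0,1.1],[0,0,0]], gripper=[7.5,7.5,7.5,7.5,7.5,7.5])

```text
time_s: 35.05
tool_pos: [0.525, 0.2168, 0.0225]
tool_rot: [179.9, 54.9, 162.5]
force: [0.3, -0.1, -0.3]
grip_width: 0.0749
grasp_force: 0.0
```

```bash
python3 - <<'E'
from h import *
o=telemetry.get_obs();M=R.from_euler('xyz',o["tool_rot"],degrees=True).as_matrix()
print(o["tool_pos"].round(4),o["force"].round(1),o["qpos"].round(0),(M.T@(np.array([.5012,.2245,.035])+.028*M[:,2]-o["tool_pos"])*100).round(2))
E
```

```text
[0.525  0.2168 0.0225] [ 0.3 -0.1 -0.3] [ -8.  28. -53. 133.  94.  72. -54.] [0.41 0.02 0.04]
```

Call:
drive_tool(angular=[[0,0,0],[0,0,0],[0,0,0],[0,0,0],[0,0,0],[0,0,0]], delta_pos=[[0,0,0],[0,0,0],[0,0,0],[0,0,0],[0,0,0],[0,0,0]], gripper=[6.5,5.5,4.5,4.5,4.5,4.5], squeeze=30)

```text
time_s: 35.65
tool_pos: [0.5222, 0.2182, 0.021]
tool_rot: [-179.8, 54.8, 163.0]
force: [-4.2, -1.5, 5.5]
grip_width: 0.0534
grasp_force: 30.0
```

```bash
python3 - <<'E'
from sim2 import *
o=telemetry.get_obs();M=R.from_euler('xyz',o["tool_rot"],degrees=True).as_matrix(); p=o["tool_pos"]
v=M.T@(np.array([.5012,.2245,0])-p); print("core bottom in tool cm",(v*100).round(2),"up axis",M[2].round(4)); np.save("hold.npy",np.r_[v,M[2]])
al=np.degrees(np.arctan2(M[1,2],M[0,2])); be=np.degrees(np.arcsin(-M[2,2])); print(al,be)
# waypoints: core position -> rotation about world z only
M0=M; v0=v; q=o["qpos"]; 
for nm,a2,b,n in(("lift",al,[.5012,.2245,.13],4),("c1",-30,[.53,.08,.13],4),("c2",-48,[.52,-.10,.13],5),("c3",-55,[.505,-.135,.032],3),("c4",-55,[.564,-.225,.032],4)):
    Mt=Rz(a2-al)@M0; pt=np.array(b)-Mt@v0; r=rows_to(p,M,pt,Mt,n)
    for a,d in r: q,e=step(q,(p:=p+M@d/100),(M:=M@R.from_rotvec(a).as_matrix()))
    print(nm,p.round(3),q.round(0),"err",round(e*1000,1)); print("   ang",r[0][0],"pos",*[list(map(float,x[1])) for x in r])
E
```

```text
core bottom in tool cm [ 2.98 -0.01 -0.58] up axis [-0.8176 -0.0016 -0.5758]
-17.1967435565503 35.156870664202685
lift [0.522 0.218 0.151] [  2.   3. -60. 130.  74.  59. -34.] err 0.1
   ang [0. 0. 0.] pos [-2.66, -0.01, -1.87] [-2.66, -0.01, -1.87] [-2.66, -0.01, -1.87] [-2.66, -0.01, -1.87]
c1 [0.549 0.069 0.151] [ 10.  -2. -51. 134.  72.  53. -32.] err 0.0
   ang [0.0457 0.0001 0.0322] pos [-0.99, -3.36, 1.42] [-1.1, -3.25, 1.57] [-1.2, -3.14, 1.72] [-1.3, -3.02, 1.86]
c2 [ 0.535 -0.116  0.151] [ 20.  -4. -41. 135.  72.  51. -31.] err 0.0
   ang [0.0513 0.0001 0.0362] pos [-0.92, -3.36, 1.32] [-1.04, -3.25, 1.49] [-1.16, -3.13, 1.65] [-1.27, -2.99, 1.81] [-1.37, -2.85, 1.96]
c3 [ 0.518 -0.153  0.053] [ 17.  14. -38. 136.  88.  61. -53.] err 0.1
   ang [0.0334 0.     0.0234] pos [2.37, -1.24, 2.31] [2.34, -1.21, 2.35] [2.31, -1.19, 2.39]
c4 [ 0.577 -0.243  0.053] [ 25.  18. -31. 131.  98.  53. -49.] err 0.0
   ang [-0.  0. -0.] pos [-1.55, -0.09, 2.2] [-1.55, -0.09, 2.2] [-1.55, -0.09, 2.2] [-1.55, -0.09, 2.2]
```

Call:
drive_tool(angular=[[0,0,0],[0,0,0],[0,0,0],[0,0,0],[0,0,0],[0,0,0]], delta_pos=[[-0.82,0,-0.57],[-2,0,-1.4],[-2.66,0,-1.87],[-2.66,0,-1.87],[-2.5,0,-1.76],[0,0,0]], gripper=[4.5,4.5,4.5,4.5,4.5,4.5], squeeze=30)

```text
time_s: 36.25
tool_pos: [0.5242, 0.2207, 0.1562]
tool_rot: [179.6, 55.2, 162.6]
force: [0.9, 1.1, -2.7]
grip_width: 0.0534
grasp_force: 30.0
```

Call:
drive_tool(angular=[[0.0457,0,0.0322],[0.0457,0,0.0322],[0.0457,0,0.0322],[0.0457,0,0.0322],[0.0513,0,0.0362],[0.0513,0,0.0362],[0.0513,0,0.0362],[0.0513,0,0.0362],[0.0513,0,0.0362],[0,0,0],[0,0,0]], delta_pos=[[-0.99,-3.36,1.42],[-1.1,-3.25,1.57],[-1.2,-3.14,1.72],[-1.3,-3.02,1.86],[-0.92,-3.36,1.32],[-1.04,-3.25,1.49],[-1.16,-3.13,1.65],[-1.27,-2.99,1.81],[-1.37,-2.85,1.96],[0,0,0],[0,0,0]], gripper=[4.5,4.5,4.5,4.5,4.5,4.5,4.5,4.5,4.5,4.5,4.5])

```text
time_s: 37.35
tool_pos: [0.5345, -0.1161, 0.1477]
tool_rot: [-179.7, 54.6, 132.3]
force: [0.5, 0.9, -3.8]
grip_width: 0.0534
grasp_force: 30.0
```

```bash
cat > st.py <<'E'
from sim2 import *
H=np.load("hold.npy"); v0=H[:3]
o=telemetry.get_obs();M=R.from_euler('xyz',o["tool_rot"],degrees=True).as_matrix(); p=o["tool_pos"]
def state():
    print("t",o["time_s"],"core",(p+M@v0).round(4),"axis tilt deg",np.degrees(M@H[3:])[:2].round(2),"al",np.degrees(np.arctan2(M[1,2],M[0,2])).round(1),"q",o["qpos"].round(0),"F",o["force"].round(1),"w",o["grip_width"].round(4))
def to(wps,up=H[3:]):
    global p,M
    q=o["qpos"]
    al=np.degrees(np.arctan2(M[1,2],M[0,2]))
    # upright version of present orientation
    ax=M@up; C=R.align_vectors([[0,0,1]],[ax])[0].as_matrix(); M0=C@M; al=np.degrees(np.arctan2(M0[1,2],M0[0,2]))
    for nm,a2,b,n in wps:
        Mt=Rz(a2-al)@M0; pt=np.array(b)-Mt@v0; r=rows_to(p,M,pt,Mt,n)
        for a,d in r: q,e=step(q,(p:=p+M@d/100),(M:=M@R.from_rotvec(a).as_matrix()))
        print(nm,q.round(0),"err",round(e*1000,1),"ang",r[0][0],"pos",*[list(map(float,x[1])) for x in r])
E
python3 - <<'E'
from st import *
from fit import *
H=np.load("hold.npy"); state(); import st
c=eyes.read_camera("top"); s_=eyes.read_camera("scene")
cp=st.p+st.M@H[:3]
for n,cc in(("top",c),("scene",s_)):
    for r in models.cut_out(cc,"core")[:1]: print(n,r["p"],r["pixels"].sum(),fit([(cc,r["pixels"].astype(float))],[cyl(0,0,.027,cp[2],cp[2]+.05)],cp[:2]))
to([("c3",-55,[.505,-.135,.033],3),("c4",-55,[.5635,-.225,.033],4)])
E
```

```text
Traceback (most recent call last):
  File "st.py", line 5, in state
    print("t",o["time_s"],"core",(p+M@v0).round(4),"axis tilt deg",np.degrees(M@H[3:])[:2].round(2),"al",np.degrees(np.arctan2(M[1,2],M[0,2])).round(1),"q",o["qpos"].round(0),"F",o["force"].round(1),"w",o["grip_width"].round(4))
                                                                                                                                                                                                           ^^^^^^^^^^^^^^^^^^^^^
AttributeError: 'float' object has no attribute 'round'
```

```bash
sed -i 's/o\["grip_width"\].round(4)/round(o["grip_width"],4)/' st.py
python3 - <<'E'
from st import *
import st
state(); cp=st.p+st.M@H[:3]
import fit as F
for n in("top","scene"):
    cc=F.eyes.read_camera(n)
    for r in F.models.cut_out(cc,"core")[:1]: print(n,r["p"],r["pixels"].sum(),F.fit([(cc,r["pixels"].astype(float))],[F.cyl(0,0,.027,cp[2],cp[2]+.05)],cp[:2]))
    if n=="scene":
        for nm in("platform",):
            for r in F.models.cut_out(cc,nm)[:2]:
                ys,xs=np.nonzero(r["pixels"]); print(nm,r["p"],r["centre"],r["pixels"].sum(),xs.min(),xs.max(),ys.min(),ys.max())
to([("c3",-55,[.505,-.135,.033],3),("c4",-55,[.5635,-.225,.033],4)])
E
```

```text
t 37.35 core [ 0.5196 -0.0999  0.1267] axis tilt deg [ 0.21 -0.13] al -48.0 q [ 23.  -4. -45. 135.  70.  52. -29.] F [ 0.5  0.9 -3.8] w 0.0534
top 0.59 1068 (array([ 0.52013062, -0.09843856]), np.float64(44.23137254901961))
scene 0.67 203 (array([ 0.52428455, -0.10578494]), np.float64(732.4117647058823))
platform 0.61 [379.2, 151.1] 4377 346 435 92 254
c3 [ 20.  15. -41. 136.  88.  61. -53.] err 0.1 ang [ 0.033  -0.0013  0.0238] pos [2.24, -1.23, 2.25] [2.21, -1.21, 2.28] [2.19, -1.18, 2.32]
c4 [ 28.  18. -34. 131.  99.  53. -49.] err 0.0 ang [ 0. -0.  0.] pos [-1.55, -0.1, 2.19] [-1.55, -0.09, 2.19] [-1.55, -0.09, 2.19] [-1.55, -0.09, 2.19]
```

```bash
python3 - <<'E'
from fit import *
pts={}
for n,c0,angs in(("top",(436,323.5),np.arange(90,271,6)),("scene",(397.2,225),np.arange(0,360,6))):
    c=eyes.read_camera(n); g=cv2.cvtColor(cv2.imread(f"pics/{n}0.png"),cv2.COLOR_BGR2GRAY).astype(np.float32)
    L=[]
    for a in np.radians(angs):
        rr=np.arange(5,28,.25); xs=(c0[0]+rr*np.cos(a)).astype(np.float32); ys=(c0[1]+rr*np.sin(a)).astype(np.float32)
        v=cv2.remap(g,xs[None],ys[None],cv2.INTER_LINEAR)[0]
        # outermost crossing of half level between disc and plate
        i=np.nonzero(v>195)[0]
        if len(i): P=atz(c,(xs[i[-1]],ys[i[-1]]),.024); L.append(P[:2])
    L=np.array(L); 
    r=least_squares(lambda p:np.hypot(*(L-p[:2]).T)-p[2],[.563,-.225,.033],loss='soft_l1',f_scale=.001); r2=least_squares(lambda p:np.hypot(*(L-p[:2]).T)-.034,[.563,-.225],loss='soft_l1',f_scale=.001)
    print(n,len(L),r.x.round(4),r2.x.round(4),(r.fun*1000).round(1))
E
```

```text
top 31 [ 0.5638 -0.2243  0.0342] [ 0.5638 -0.224 ] [ 0.1 -0.   0.3  0.1 -0.5  0.2 -0.8 -1.  -0.7 -0.9 -1.1 13.5 13.3 12.7
 12.9 12.7  6.7 -0.5 -1.  -0.6 -0.6 -0.5 -0.8 -0.7 -0.4 -0.1 -0.2  0.6
  0.5  0.1  0.9]
scene 60 [ 0.5636 -0.2233  0.0316] [ 0.5635 -0.2236] [ 1.3  0.7  1.1 -3.9  1.2  0.3 -4.4 -0.1  0.4 -0.6 -0.2  0.   0.1  0.1
 -0.2  0.2 -6.8 -2.  -0.5  0.  -1.2 -1.1  0.4 -0.4  0.   0.3  0.6  0.8
 -0.1  0.3  0.4  0.3  1.   1.   1.2  1.7  1.   1.  -2.7  1.4  0.3 -1.9
 -3.6 -3.8 -4.2 -3.9 -3.8 -2.9 -2.3  0.8 -3.2 -2.2  1.7 -0.2  0.9  1.
  0.3  1.6  0.9  1.6]
```

Call:
drive_tool(angular=[[0.033,0,0.0238],[0.033,0,0.0238],[0.033,0,0.0238],[0,0,0],[0,0,0]], delta_pos=[[2.24,-1.23,2.25],[2.21,-1.21,2.28],[2.19,-1.18,2.32],[0,0,0],[0,0,0]], gripper=[4.5,4.5,4.5,4.5,4.5])

```text
time_s: 38.2
tool_pos: [0.5191, -0.1519, 0.0557]
tool_rot: [-179.9, 54.7, 125.3]
force: [-0.1, 0.2, -2.1]
grip_width: 0.0535
grasp_force: 30.0
```

```bash
python3 - <<'E'
from st import *
state()
to([("c4",-55,[.5635,-.2247,.033],6)])
E
```

```text
t 38.2 core [ 0.5063 -0.134   0.0347] axis tilt deg [ 0.08 -0.13] al -54.9 q [ 22.  14. -44. 137.  85.  62. -50.] F [-0.1  0.2 -2.1] w 0.0535
c4 [ 30.  19. -36. 131.  99.  54. -49.] err 0.0 ang [ 0.0003 -0.0004  0.0002] pos [-1.01, -0.09, 1.47] [-1.01, -0.09, 1.47] [-1.01, -0.09, 1.47] [-1.01, -0.09, 1.47] [-1.01, -0.09, 1.47] [-1.01, -0.09, 1.47]
```

Call:
drive_tool(angular=[[0,0,0],[0,0,0],[0,0,0],[0,0,0],[0,0,0],[0,0,0],[0,0,0],[0,0,0]], delta_pos=[[-1.01,-0.09,1.47],[-1.01,-0.09,1.47],[-1.01,-0.09,1.47],[-1.01,-0.09,1.47],[-1.01,-0.09,1.47],[-1.01,-0.09,1.47],[0,0,0],[0,0,0]], gripper=[4.5,4.5,4.5,4.5,4.5,4.5,4.5,4.5])

```text
time_s: 39.0
tool_pos: [0.5763, -0.2436, 0.0554]
tool_rot: [179.9, 54.8, 125.0]
force: [0.1, 0.1, -3.2]
grip_width: 0.0535
grasp_force: 30.0
```

```bash
python3 - <<'E'
from st import *
import st
state(); cp=st.p+st.M@H[:3]
import fit as F
for n in("top","scene"):
    cc=F.eyes.read_camera(n)
    for r in F.models.cut_out(cc,"core")[:1]:
        ys,xs=np.nonzero(r["pixels"]); print(n,r["p"],r["pixels"].sum(),xs.min(),xs.max(),ys.min(),ys.max(),F.fit([(cc,r["pixels"].astype(float))],[F.cyl(0,0,.027,cp[2],cp[2]+.05)],cp[:2]))
to([("c5",-55,[.5635,-.2247,.026],2)])
E
```

```text
t 39.0 core [ 0.5636 -0.2257  0.0344] axis tilt deg [-0.09 -0.09] al -54.9 q [ 29.  17. -36. 132.  95.  54. -46.] F [ 0.1  0.1 -3.2] w 0.0535
top 0.83 585 424 448 305 338 (array([ 0.56331171, -0.22329204]), np.float64(419.01960784313724))
c5 [ 29.  20. -35. 131. 100.  54. -50.] err 0.0 ang [ 0.0006 -0.0002 -0.0009] pos [0.37, 0.03, 0.21] [0.37, 0.03, 0.21]
```

Call:
drive_tool(angular=[[0,0,0],[0,0,0],[0,0,0],[0,0,0]], delta_pos=[[0.37,0.03,0.21],[0.37,0.03,0.21],[0.08,0,0.06],[0,0,0]], gripper=[4.5,4.5,4.5,4.5])

```text
time_s: 39.6
tool_pos: [0.5762, -0.2419, 0.0451]
tool_rot: [-180.0, 54.8, 125.2]
force: [-0.7, 0.7, -1.6]
grip_width: 0.0535
grasp_force: 30.0
```

```bash
python3 - <<'E'
from st import *
state(); to([("c6",-55,[.5635,-.2250,.0235],1)])
E
```

```text
t 39.6 core [ 0.5635 -0.224   0.0241] axis tilt deg [-0.02 -0.08] al -54.9 q [ 29.  19. -36. 132.  97.  55. -47.] F [-0.7  0.7 -1.6] w 0.0535
c6 [ 29.  20. -35. 131. 100.  55. -50.] err 0.0 ang [ 0.0016 -0.0009 -0.0003] pos [0.0, -0.05, 0.1]
```

Call:
drive_tool(angular=[[0,0,0],[0,0,0],[0,0,0],[0,0,0],[0,0,0],[0,0,0]], delta_pos=[[0.04,0,0.03],[0,0,0],[0,0,0],[0,0,0],[0,0,0],[0,0,0]], gripper=[4.5,4.5,5.5,6.5,7.5,7.5])

```text
time_s: 40.2
tool_pos: [0.576, -0.2427, 0.0449]
tool_rot: [-180.0, 54.8, 125.1]
force: [0.4, -0.8, -0.3]
grip_width: 0.0706
grasp_force: 0.0
```

Call:
drive_tool(angular=[[0,0,0],[0,0,0],[0,0,0],[0,0,0],[0,0,0],[0,0,0]], delta_pos=[[0,0,-1],[0,0,-2],[0,0,-3],[0,0,-3],[0,0,-3],[0,0,0]], gripper=[7.5,7.5,7.5,7.5,7.5,7.5])

```text
time_s: 40.8
tool_pos: [0.5207, -0.159, 0.1169]
tool_rot: [179.7, 55.0, 125.2]
force: [0.3, 0.4, 0.2]
grip_width: 0.0748
grasp_force: 0.0
```

```bash
python3 - <<'E'
import fit as F
from fit import *
o=telemetry.get_obs(); print(o["time_s"],o["tool_pos"].round(3),o["force"].round(1))
for n in("top","scene"):
    c=F.eyes.read_camera(n)
    g=cv2.cvtColor(c["pixels"],cv2.COLOR_RGB2GRAY)
    for r in models.cut_out(c,"core")[:1]:
        m=r["pixels"].astype(float); ys,xs=np.nonzero(m); parts=[cyl(0,0,.027,.024,.074)]
        e=sil(c,parts,[.5637,-.224,0]); y2,x2=np.nonzero(e>.5)
        print(n,r["p"],m.sum(),e.sum().round(),(xs.min(),xs.max(),ys.min(),ys.max()),"expected",(x2.min(),x2.max(),y2.min(),y2.max()),fit([(c,m)],parts,[.5637,-.224]))
E
```

```text
40.8 [ 0.521 -0.159  0.117] [0.3 0.4 0.2]
top 0.83 798.0 975.0 (np.int64(419), np.int64(450), np.int64(305), np.int64(338)) expected (np.int64(420), np.int64(456), np.int64(306), np.int64(339)) (array([ 0.56312871, -0.22076416]), np.float64(205.71372549019605))
scene 0.68 220.0 686.0 (np.int64(388), np.int64(411), np.int64(202), np.int64(230)) expected (np.int64(386), np.int64(412), np.int64(202), np.int64(233)) (array([ 0.5642229 , -0.22640711]), np.float64(466.2))
```

Call:
drive_tool(angular=[[0,0,0],[0,0,0],[0,0,0],[0,0,0]], delta_pos=[[-1,0,-2.5],[-1.5,0,-2.5],[0,0,0],[0,0,0]], gripper=[7.5,7.5,7.5,7.5])

```text
time_s: 41.4
tool_pos: [0.5045, -0.1413, 0.1631]
tool_rot: [180.0, 54.8, 125.0]
force: [-0.4, 0.0, -0.7]
grip_width: 0.0749
grasp_force: 0.0
```

```bash
python3 - <<'E'
from fit import *
c=eyes.read_camera("top"); s=eyes.read_camera("scene")
for cc,n in((c,"top"),(s,"scene")):
    for t in("core","lid","tin","bottle"):
        for r in models.cut_out(cc,t)[:1]:
            ys,xs=np.nonzero(r["pixels"]); print(n,t,round(r["p"],2),xs.min(),xs.max(),ys.min(),ys.max())
print(telemetry.get_obs()["force"].round(1)); print(env.sign_off())
E
```

```text
top core 0.61 420 448 306 339
top lid 0.96 70 146 247 366
top tin 0.58 277 312 183 219
top bottle 0.58 351 385 168 217
scene core 0.35 347 435 92 254
scene lid 0.65 232 333 431 479
scene tin 0.85 249 279 264 297
scene bottle 0.68 161 260 305 386
[ 0.1  0.1 -0. ]
the job is handed in; nothing more can be done
None
```

The job is handed in at about 41 s, verdict not shown: lid flat on the bench, handle up; core upright on the platform within about 2 mm of centre. I confirmed screw a's release on camera; for screw b I saw only the spring force and the lid coming free. I did not recheck the brush, and the tin and bottle had not moved.

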